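Fit and close the manifold's valve handles, then do up its coupling

TASK

Fit every black T-handle lying on the bench onto one of the manifold's square valve stems, pushed fully home, and turn each fitted valve clockwise to its closed stop. Only when all the handles are fitted and their valves closed, turn the brass coupling nut clockwise until it stops. The handles are brittle plastic: grip them gently, at 40 N or less, never press or strike them hard, and leave the other things on the bench where they are.

Things in the scene. Friction and masses are not known exactly. Their poses are not given: they have to be found in the camera images.
- manifold: Valve manifold, fixed to the bench: an aluminium block 60 x 440 x 40 mm (x, y, z), top face at height 40 mm, on a 90 x 410 x 6 mm foot. Origin: centre of its underside; its long side runs along its y. Along the top, on round 46 mm bosses whose tops are 46 mm up, stand the coupling nut at y = -180 mm and four valve stems at y = -90, 0, +90 and +180 mm.
- handle_a: Brittle black plastic T-handle, upright (3 or 4 present, all alike, any stem). Hub 40 x 40 x 22 mm with a 16 mm square bore, 18 mm deep, open below, sides parallel to x and y; on it a grip bar 62 mm long along the handle's x, 14 mm thick (y), 22 to 48 mm above the origin. Origin: centre of the underside, at the bore's mouth. About 60 g.
- handle_b: Brittle black plastic T-handle, upright (3 or 4 present, all alike, any stem). Hub 40 x 40 x 22 mm with a 16 mm square bore, 18 mm deep, open below, sides parallel to x and y; on it a grip bar 62 mm long along the handle's x, 14 mm thick (y), 22 to 48 mm above the origin. Origin: centre of the underside, at the bore's mouth. About 60 g.
- handle_c: Brittle black plastic T-handle, upright (3 or 4 present, all alike, any stem). Hub 40 x 40 x 22 mm with a 16 mm square bore, 18 mm deep, open below, sides parallel to x and y; on it a grip bar 62 mm long along the handle's x, 14 mm thick (y), 22 to 48 mm above the origin. Origin: centre of the underside, at the bore's mouth. About 60 g.
- handle_d: Brittle black plastic T-handle, upright (3 or 4 present, all alike, any stem). Hub 40 x 40 x 22 mm with a 16 mm square bore, 18 mm deep, open below, sides parallel to x and y; on it a grip bar 62 mm long along the handle's x, 14 mm thick (y), 22 to 48 mm above the origin. Origin: centre of the underside, at the bore's mouth. About 60 g.
- valve_a (a joint): Turn of the valve stem at y = -90 mm on the manifold, in rad: 0 fully open, grows as it turns clockwise seen from above, closed at its stop at 1.4. At the closed stop the stem's square (and the hub on it) stands square with the manifold block. Needs about 0.06 N m.
- valve_a_seat (a point): Foot of that valve's square brass stem, on its axis, on the boss top, where the underside of a handle's hub comes to rest; x and y are parallel to the stem's sides and turn with it, z up. Stem 14 mm square, 16 mm tall, the last 5 mm tapering to 9 mm; a handle fits in any of four quarter-turn positions, about 1 mm play each side.
- valve_b (a joint): Turn of the valve stem at y = 0 mm on the manifold, in rad: 0 fully open, grows as it turns clockwise seen from above, closed at its stop at 1.4. At the closed stop the stem's square (and the hub on it) stands square with the manifold block. Needs about 0.06 N m.
- valve_b_seat (a point): Foot of that valve's square brass stem, on its axis, on the boss top, where the underside of a handle's hub comes to rest; x and y are parallel to the stem's sides and turn with it, z up. Stem 14 mm square, 16 mm tall, the last 5 mm tapering to 9 mm; a handle fits in any of four quarter-turn positions, about 1 mm play each side.
- valve_c (a joint): Turn of the valve stem at y = 90 mm on the manifold, in rad: 0 fully open, grows as it turns clockwise seen from above, closed at its stop at 1.4. At the closed stop the stem's square (and the hub on it) stands square with the manifold block. Needs about 0.06 N m.
- valve_c_seat (a point): Foot of that valve's square brass stem, on its axis, on the boss top, where the underside of a handle's hub comes to rest; x and y are parallel to the stem's sides and turn with it, z up. Stem 14 mm square, 16 mm tall, the last 5 mm tapering to 9 mm; a handle fits in any of four quarter-turn positions, about 1 mm play each side.
- valve_d (a joint): Turn of the valve stem at y = 180 mm on the manifold, in rad: 0 fully open, grows as it turns clockwise seen from above, closed at its stop at 1.4. At the closed stop the stem's square (and the hub on it) stands square with the manifold block. Needs about 0.06 N m.
- valve_d_seat (a point): Foot of that valve's square brass stem, on its axis, on the boss top, where the underside of a handle's hub comes to rest; x and y are parallel to the stem's sides and turn with it, z up. Stem 14 mm square, 16 mm tall, the last 5 mm tapering to 9 mm; a handle fits in any of four quarter-turn positions, about 1 mm play each side.
- coupling (a joint): Turn of the captive brass hex coupling nut, in rad: starts below 0.5, grows as it turns clockwise seen from above, stops at 2.6 (tight). At the stop the white mark on the nut meets the white mark on the block. Needs about 0.1 N m; it turns in place and does not rise or sink.
- coupling_mid (a point): Centre of the hex nut, at half its height: 34 mm across flats, 24 mm tall (12 mm above and below this point), flats facing this frame's y axis and every 60 degrees from it (a gripper closing along y here meets two flats); z up. A round steel stub 18 mm across rises 12 mm above the nut's top.
- organiser: Clear compartment box 160 x 160 x 40 mm with small hardware, a bystander. Origin: centre of its underside.
- bushing: Brass bushing 48 mm across, 30 mm tall, a bystander. Origin: centre of its underside.
- oiler: White oil bottle 44 mm across, 110 mm tall with black cap, a bystander. Origin: centre of its underside.

How it is judged:
By the outcome, as a careful person would: the job done as asked, in the order asked, and still so for the second after the job is handed in, with the robot touching nothing.
Of handle_a, handle_b, handle_c, handle_d only 3 to 4 are there at a start; the rules pass over those that are not, and their reading is None.
At some moment in a run one of handle_a, handle_b, handle_c, handle_d may be knocked a few centimetres aside while the robot is not near it.
It also fails if it takes over 210 s, if anything falls off the work surface, if the arm or the gripper's body presses on something with over 40 N, if the wrist force passes 120 N, or if a joint passes its speed limit or range.

ROBOT

A 6-joint arm with a two-finger parallel gripper is mounted at the origin on the work surface. World frame = base frame: x ahead of the robot, y to its left, z up, the work surface at z = 0. Lengths are in mm, angles in degrees, forces in N, time in s.
With the tool pointing down it reaches from about 225 to 725 mm from the base axis. Payload 3.1 kg.
Tool frame: the origin (TCP) lies on the mounting face of the last link; the fingertips stand 173 mm ahead of it and the grasp point (between the pads) lies 155 mm ahead of it (ctrl.finger_overhang is the distance from the TCP to the fingertips, in mm); z points along the fingers, y is the line along which they close (so a half turn about z gives the same grasp; the last joint's range is limited). The gripper opens to 85 mm and grips with 20 to 120 N. Pads are 22 mm wide; open, the fingers measure 114 mm over their backs; the gripper's body (76 mm by 85 mm) begins 54 mm behind the grasp point. The pads swing forward as they close: fully open they stand 13 mm farther back than shut.
Start: joints at [65.672, 2.75, 5.684, 92.934, 0, 82.678], TCP at [153.55, 502.036, 404.712] pointing down, gripper open.
Joint ranges: [-166.93, 166.93], [-56.73, 111.36], [-69.38, 81.34], [-121.58, 131.49], [-85.45, 84.26], [-180, 180]. Speed limits (degrees/s): [159.86, 159.86, 180, 180, 180, 180].

INTERFACE

Orientations are given as [roll, pitch, yaw] about the fixed x, y, z axes, in that order (R = Rz(yaw) Ry(pitch) Rx(roll)).
In Python, from plant import read_state, eyes, job, ctrl gives the robot as it stands. The module is installed in compiled form; this text tells all that it offers.
- The arm moves only by the tool apply_moves, never from a script. Its argument "moves" is a list of rows, each a list of 3 entries, a list of its own where there are three numbers: the shift along the tool's x, y, z in cm, then the turn about the tool's z in rad, then the opening, from 0 (shut) to 1 (fully open). A call has 1 to 20 rows; each row is the pose to reach, as a shift and turn from the pose commanded when the call began, along the tool's axes at that moment; what a row does not reach only later rows make up. A row lasts 1/12 s, in which the tool goes at most 41.7 mm and 7.16 degrees, less where a joint would pass 70% of its speed; a pose out of reach is approached as far as the arm can. A call with a gripper value outside its range is refused whole. The fingers move at their own pace and stop on an object; "newtons" is the grip in N (left out, the last holds). Time passes only in rows, so rows that repeat a pose let the fingers close. It gives the time, the measured TCP pose, the force, the opening and the grip force at its end, in the units of the state.
- read_state(): the state, without advancing time (a new reading comes with each control period).
- eyes.read_camera(name): name is "scene" or "top" or "wrist"; returns the picture (480x640x3 uint8, red, green, blue); there is no depth.
- eyes.camera_params(name): a dict with "vfov" (degrees; the focal length in pixels is half the picture's height over the tangent of half this angle, whatever the lens; pixels are square), "cx", "cy" (the principal point, pixels), "rvec" (rotation vector, rad) and "tvec" (3), from world to camera coordinates, as OpenCV has them; the wrist camera has in their place "T_tool_cam" (4x4, takes a point from camera to tool coordinates, whose origin is the TCP and whose axes are the flange's). Camera axes: x right, y down, z forward; pixel columns grow to the right and rows downward; lengths in mm; the calibration is good to about 2 mm. A picture is of the moment at which its call begins: read the wrist's pose just before it. camera_params takes no time and is no camera call.
- job.close_job(): hands the job in; it is judged then, once.
Trained networks look in the newest picture that a camera, given by its name, has taken for a name from the list of things; names that differ only in an ending like _2 or _b are one class to them, and where a whole thing is asked for, a point or a joint stands for the part that bears it (a point fixed in the world has none). Each returns a list of dicts, best first, with "score" (0 to 1); they miss things now and then, are a little off and sometimes report something else, mostly with a low value. They report only what shows in the picture. A call takes as long as a camera call.
- eyes.find_in(query, camera): "extent" ([left, top, right, bottom] as shares, 0 to 1, of the picture: columns of its width, rows of its height, round what is visible of it).
The state is a dict: "time": time; "joints": joint angles; "dq": joint speeds; "joint_efforts": joint torques, N m; "tcp_pos": TCP position; "eef_rot": TCP orientation; "contact_force": force on the tool from outside, world axes, zero at the start; "wrist_torque": the same for the moment, N m; "opening": finger opening in mm; "finger_force": force on a finger pad.
Only numpy, scipy, OpenCV 4.12 (cv2) and the standard library are available. Lean on these libraries where they do the work, as an engineer would, in place of code of your own. Each camera call takes 0.05 s, during which the arm holds its last target. There are 200 camera calls.

## Working session

There is one attempt and no reset: what is moved stays moved. The work goes in short steps, Python scripts to look and compute and a tool call to move; the robot and the scene stay as the last step left them, time stands still between calls to the robot, and variables do not carry over. Pictures are saved under pics/ and viewed, at most 17 in all, crops included, and the job is handed in when it is done.

Besides the shell and the picture viewer there is one more tool, called after "Emit:" as name([rows], argument=value, ...), one row to a line, values as JSON. apply_moves: Moves the arm, as the interface text tells. Its arguments: {"type":"object","properties":{"moves":{"type":"array","items":{"type":"array"}},"newtons":{"type":"number"}},"required":["moves"]}

```bash
mkdir -p pics
python3 - <<'E'
from plant import read_state, eyes, job, ctrl
import cv2
s=read_state();print(s)
for n in("scene","top","wrist"):
    print(n,eyes.camera_params(n)); im=eyes.read_camera(n)
    cv2.imwrite(f"pics/{n}0.png",im[...,::-1])
    for q in("handle_a","manifold","coupling","organiser","bushing","oiler"):
        if n!="wrist": print(q,[(round(d["score"],2),[round(v*(640,480)[i%2]) for i,v in enumerate(d["extent"])]) for d in eyes.find_in(q,n)][:6])
E
```

```text
{'time': 0.0, 'joints': array([ 6.56736412e+01,  2.79364255e+00,  5.59206327e+00,  9.29332331e+01,
       -6.91010635e-05,  8.26781465e+01]), 'dq': array([-0.04301574, -0.04543056, -0.15831367,  0.00401328, -0.02321047,
        0.00117584]), 'joint_efforts': array([-9.78150856e-04, -3.38782275e+01,  3.20015359e+01,  2.02474790e-02,
       -2.64785413e-04,  5.94340662e-06]), 'tcp_pos': array([153.4588962 , 501.86170834, 403.51381009]), 'eef_rot': array([-1.79866278e+02, -1.71123295e-02,  1.62995475e+02]), 'contact_force': array([-1.17866681,  0.02557273, -0.20963162]), 'wrist_torque': array([-0.04880001,  0.01093357, -0.04479354]), 'finger_force': 0.0, 'opening': 85.36830164078958}
scene {'vfov': 54.285735264446224, 'cx': 314.3384428168639, 'cy': 241.102173566452, 'rvec': array([ 2.09125495,  1.66642938, -0.45754889]), 'tvec': array([-127.72847556, -423.74619151, 1242.1524588 ])}
handle_a [(0.65, [178, 220, 207, 251])]
manifold [(0.97, [185, 228, 406, 348]), (0.26, [246, 290, 258, 294])]
coupling [(0.66, [199, 297, 220, 320])]
organiser [(0.89, [438, 158, 547, 243])]
bushing [(0.94, [
[... 327 characters left out ...]
a [(0.89, [300, 264, 319, 284]), (0.71, [228, 266, 248, 286]), (0.6, [400, 263, 426, 283])]
manifold []
coupling [(0.6, [404, 187, 419, 206])]
organiser [(0.57, [123, 219, 202, 283])]
bushing [(0.53, [461, 264, 488, 278])]
oiler [(0.94, [464, 219, 490, 239])]
wrist {'vfov': 68.52082848518663, 'cx': 321.8414532130761, 'cy': 237.78200428939354, 'T_tool_cam': array([[ 1.56573794e-03, -9.61539875e-01, -2.74660913e-01,
         6.89660517e+01],
       [ 9.99998743e-01,  1.43723238e-03,  6.69114970e-04,
        -1.40426998e+00],
       [-2.48629165e-04, -2.74661616e-01,  9.61540917e-01,
         3.05656636e+01],
       [ 0.00000000e+00,  0.00000000e+00,  0.00000000e+00,
         1.00000000e+00]])}
```

View pics/top0.png

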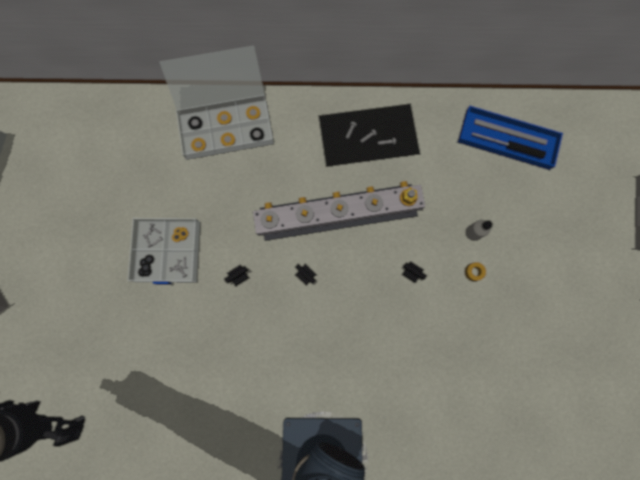

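View pics/scene0.png

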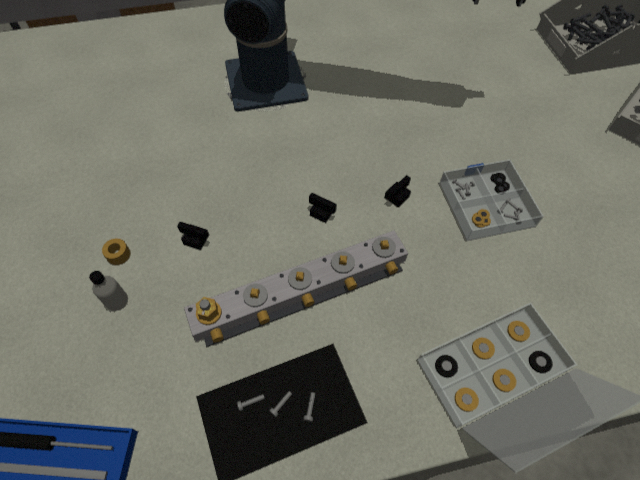

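The top view shows three handles, near (237,275), (306,273) and (413,271). The manifold runs from about (255,220) to (424,197), with the nut at (409,196) on its -y end. The scene view also shows only three handles.

```bash
cat > h.py <<'E'
from plant import read_state, eyes, job, ctrl
import cv2, numpy as np
from scipy.spatial.transform import Rotation as Rn
def rays(cam, uv, st=None):
    p=eyes.camera_params(cam); f=240/np.tan(np.radians(p["vfov"]/2))
    d=np.c_[(np.atleast_2d(uv)-[p["cx"],p["cy"]])/f, np.ones(len(np.atleast_2d(uv)))]
    if "rvec" in p:
        R=Rn.from_rotvec(p["rvec"]).as_matrix().T; o=-R@p["tvec"]
    else:
        st=st or read_state(); Rt=Rn.from_euler("xyz",st["eef_rot"],degrees=True).as_matrix(); T=p["T_tool_cam"]
        R=Rt@T[:3,:3]; o=st["tcp_pos"]+Rt@T[:3,3]
    return o, d@R.T
def onplane(cam,uv,z,st=None):
    o,d=rays(cam,uv,st); return o+d*((z-o[2])/d[:,2])[:,None]
def project(cam,P,st=None):
    p=eyes.camera_params(cam); f=240/np.tan(np.radians(p["vfov"]/2)); P=np.atleast_2d(P)
    st=st or read_state(); Rt=Rn.from_euler("xyz",st["eef_rot"],degrees=True).as_matrix(); T=p["T_tool_cam"]
    R=Rt@T[:3,:3]; o=st["tcp_pos"]+Rt@T[:3,3]; c=(P-o)@R
    return c[:,:2]/c[:,2:]*f+[p["cx"],p["cy"]]
def go(x,y,z,yaw):
    "grasp-point target -> shift in tool axes (cm), turn (rad), resulting j6"
    st=read_state(); Rt=Rn.from_euler("xyz",st["eef_rot"],degrees=True).as_matrix()
    d=(np.array([x,y,z+155.])-st["tcp_pos"])@Rt/10
    t=-(yaw-st["eef_rot"][2]); t=(t+180)%360-180
    print("shift cm",d.round(2),"turn",round(np.radians(t),3),"j6 end~",round(st["joints"][5]+t + (np.degrees(np.arctan2(y,x))-st["joints"][0]),0))
def shot(n,name,crop=None,scale=1):
    st=read_state(); im=eyes.read_camera(n)
    o=im
    if crop: o=im[crop[1]:crop[3],crop[0]:crop[2]]
    if scale!=1: o=cv2.resize(o,None,fx=scale,fy=scale,interpolation=cv2.INTER_CUBIC)
    cv2.imwrite(f"pics/{name}.png",o[...,::-1]); return st,im
def show(st):
    print(round(st["time"],2),st["tcp_pos"].round(1),st["eef_rot"].round(2),"j6",st["joints"][5].round(1),"F",st["contact_force"].round(1),"M",st["wrist_torque"].round(2),"op",round(st["opening"],1),"ff",round(st["finger_force"],1))
E
python3 - <<'E'
from h import *
np.set_printoptions(suppress=True,precision=1)
print("handles",onplane("top",[[237,275],[306,273],[413,271]],35))
print("nut+stems",onplane("top",[[409,196],[375,202],[339.5,207],[305,212],[269,218]],60))
print("scene handles",onplane("scene",[[398,190],[321,206],[193,236]],30))
print("scene nut stems",onplane("scene",[[206,306],[255,292],[300,276],[343,261],[385,245]],58))
E
```

```text
handles [[ 439.7  216.2   35. ]
 [ 446.3   44.    35. ]
 [ 453.8 -224.5   35. ]]
nut+stems [[ 641.4 -214.3   60. ]
 [ 624.8 -128.    60. ]
 [ 610.9  -38.4   60. ]
 [ 597.1   48.1   60. ]
 [ 580.7  137.8   60. ]]
scene handles [[ 442.1  215.9   30. ]
 [ 446.6   42.2   30. ]
 [ 462.1 -230.1   30. ]]
scene nut stems [[ 635.5 -217.1   58. ]
 [ 627.7 -126.4   58. ]
 [ 613.8  -38.8   58. ]
 [ 600.7   48.2   58. ]
 [ 584.4  137.4   58. ]]
```

```bash
python3 -c "
from h import *
go(612,-38,185,189)"
```

```text
shift cm [-59.64 -38.24   6.48] turn -0.454 j6 end~ -13.0
```

Emit:
apply_moves([
  [[-59.6, -38.2, 6.5], -0.454, 1],
  [[-59.6, -38.2, 6.5], -0.454, 1],
  [[-59.6, -38.2, 6.5], -0.454, 1],
  [[-59.6, -38.2, 6.5], -0.454, 1],
  [[-59.6, -38.2, 6.5], -0.454, 1],
  [[-59.6, -38.2, 6.5], -0.454, 1],
  [[-59.6, -38.2, 6.5], -0.454, 1],
  [[-59.6, -38.2, 6.5], -0.454, 1],
  [[-59.6, -38.2, 6.5], -0.454, 1],
  [[-59.6, -38.2, 6.5], -0.454, 1],
  [[-59.6, -38.2, 6.5], -0.454, 1],
  [[-59.6, -38.2, 6.5], -0.454, 1],
  [[-59.6, -38.2, 6.5], -0.454, 1],
  [[-59.6, -38.2, 6.5], -0.454, 1],
  [[-59.6, -38.2, 6.5], -0.454, 1],
  [[-59.6, -38.2, 6.5], -0.454, 1],
  [[-59.6, -38.2, 6.5], -0.454, 1],
  [[-59.6, -38.2, 6.5], -0.454, 1],
  [[-59.6, -38.2, 6.5], -0.454, 1],
  [[-59.6, -38.2, 6.5], -0.454, 1],
])

```text
time: 2.42
tcp_pos: [612.1, -38.7, 338.8]
eef_rot: [179.9, -0.1, -171.1]
contact_force: [-0.6, 0.4, -0.2]
opening: 85.4
finger_force: 0.0
```

Run:
```python
from h import *
st,im=shot("wrist","w1"); show(st)
for q in("valve_a","coupling","handle_a"): print(q,[(round(d["score"],2),[round(v*(640,480)[i%2]) for i,v in enumerate(d["extent"])]) for d in eyes.find_in(q,"wrist")][:6])
```

```text
2.42 [612.1 -38.7 338.8] [ 1.7995e+02 -9.0000e-02 -1.7112e+02] j6 -18.8 F [-0.6  0.4 -0.2] M [ 0.02 -0.01 -0.02] op 85.4 ff 0.0
valve_a [(0.88, [189, 223, 217, 251]), (0.84, [544, 216, 579, 238]), (0.79, [427, 215, 459, 245]), (0.75, [308, 221, 334, 247])]
coupling [(0.86, [39, 211, 111, 272]), (0.72, [188, 224, 218, 250]), (0.54, [86, 0, 121, 15])]
handle_a [(0.74, [427, 0, 523, 64])]
```

View pics/w1.png

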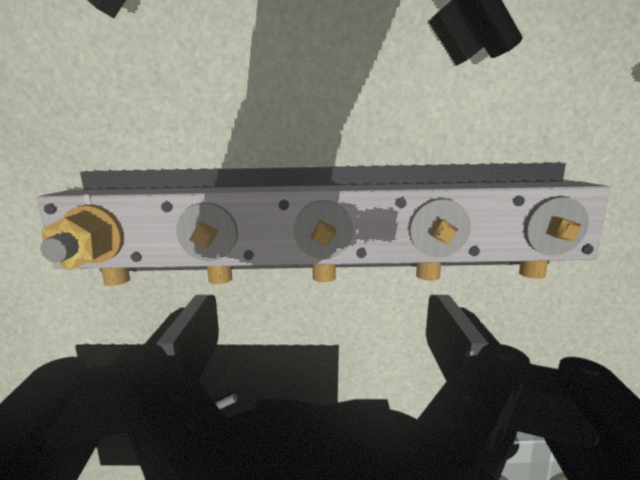

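The wrist view shows the four boss centres at about (207,231), (324,229), (440,226) and (558,224), and the nut at (80,240). The handles are only partly in view, at the top edge. I'll measure the boss circles and the stem squares numerically.

```bash
cat >> h.py <<'E'
def rectify(im,st,c,z,half=30,s=8):
    "top-down patch of plane z around c=(x,y): columns = world -y, rows = world -x, s px/mm"
    n=2*half*s; g=np.array([[0,0],[n,0],[n,n],[0,n]],np.float32)
    W=np.array([[c[0]+half-v/s,c[1]+half-u/s,z] for u,v in g])
    H=cv2.getPerspectiveTransform(project("wrist",W,st).astype(np.float32),g)
    return cv2.warpPerspective(im,H,(n,n),flags=cv2.INTER_CUBIC)
E
python3 - <<'E'
from h import *
np.set_printoptions(suppress=True,precision=1)
im=cv2.imread("pics/w1.png")[...,::-1]; st=read_state()
P=onplane("wrist",[[207,231],[324,229],[440,226],[558,224]],46,st);print(P)
print(np.linalg.norm(np.diff(P,axis=0),axis=1),np.degrees(np.arctan2(*(P[3]-P[0])[[1,0]]))-90)
cs=[P[0]-(P[1]-P[0]),*P]
cs=[c for c in cs]
tiles=[rectify(im,st,c[:2],62 if i else 70,25,5) for i,c in enumerate(cs)]
out=np.hstack(tiles[1:3]+tiles[3:]); 
out=np.vstack([np.hstack([tiles[0],tiles[1],tiles[2]]),np.hstack([tiles[3],tiles[4],tiles[4]*0])])
cv2.imwrite("pics/t1.png",np.ascontiguousarray(out[...,::-1]))
E
```

```text
[[ 626.  -125.5   46. ]
 [ 610.   -36.3   46. ]
 [ 593.3   51.6   46. ]
 [ 577.3  140.9   46. ]]
[90.6 89.5 90.7] 10.3557819734485
```

View pics/t1.png

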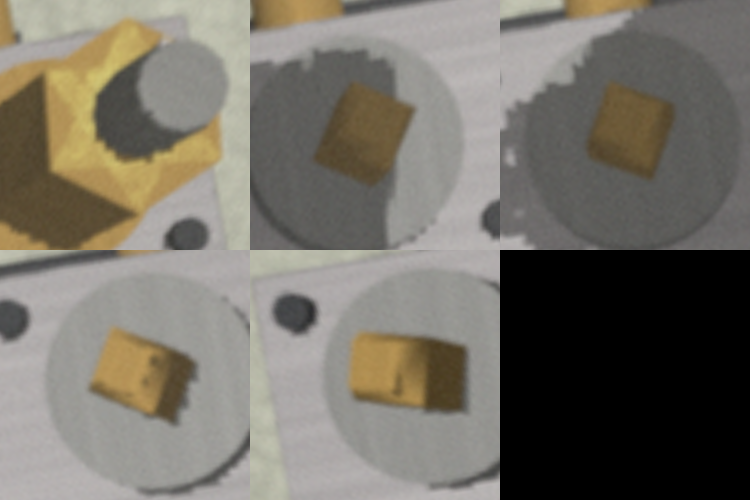

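The rectified tiles show the manifold yawed about +10°. The stem squares are turned clockwise from world axes by about 20° (a), 16° (b), 24° (c) and 4° (d). I'll use b, c and d. Next I go over the left handle.

```bash
python3 -c "
from h import *
go(440,216,170,189)"
```

```text
shift cm [12.92 27.63  1.53] turn 0.002 j6 end~ 17.0
```

Emit:
apply_moves([
  [[12.9, 27.6, 1.5], 0, 1],
  [[12.9, 27.6, 1.5], 0, 1],
  [[12.9, 27.6, 1.5], 0, 1],
  [[12.9, 27.6, 1.5], 0, 1],
  [[12.9, 27.6, 1.5], 0, 1],
  [[12.9, 27.6, 1.5], 0, 1],
  [[12.9, 27.6, 1.5], 0, 1],
  [[12.9, 27.6, 1.5], 0, 1],
  [[12.9, 27.6, 1.5], 0, 1],
  [[12.9, 27.6, 1.5], 0, 1],
  [[12.9, 27.6, 1.5], 0, 1],
])

```text
time: 3.53
tcp_pos: [441.0, 214.8, 325.2]
eef_rot: [-180.0, 0.1, -171.0]
contact_force: [-0.5, 0.8, 0.1]
opening: 85.4
finger_force: 0.0
```

Run:
```python
from h import *
st,im=shot("wrist","w2"); show(st)
print([(round(d["score"],2),[round(v*(640,480)[i%2]) for i,v in enumerate(d["extent"])]) for d in eyes.find_in("handle_a","wrist")][:6])
```

```text
3.53 [441.  214.8 325.2] [-1.7997e+02  7.0000e-02 -1.7096e+02] j6 9.1 F [-0.5  0.8  0.1] M [-0.02 -0.06 -0.  ] op 85.4 ff 0.0
[(0.97, [288, 192, 373, 255]), (0.65, [52, 162, 154, 239])]
```

View pics/w2.png

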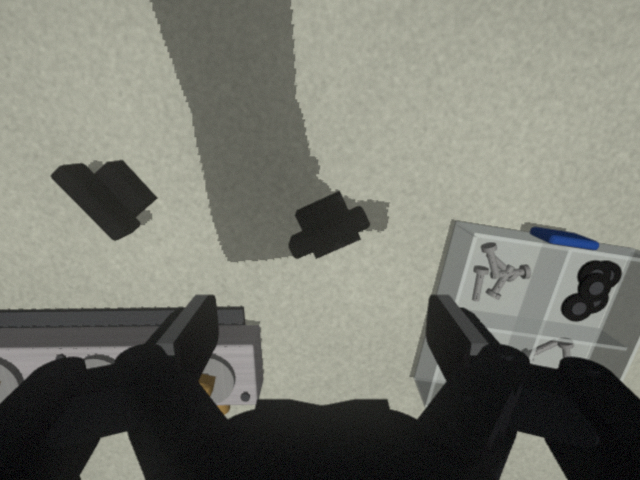

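Handle 1 is at about (330,225), bar running lower-left to upper-right, and handle 2 is at (105,200). I'll fit their poses by silhouette.

```bash
cat >> h.py <<'E'
from scipy.optimize import minimize
def box(sx,sy,z0,z1,tx=None):
    tx=tx or sx; ty=tx if tx!=sx else sy
    return np.array([[a*sx/2,b*sy/2,z0] for a in(-1,1) for b in(-1,1)]+[[a*tx/2,b*ty/2,z1] for a in(-1,1) for b in(-1,1)])
HANDLE=[box(40,40,0,22),box(62,14,22,48)]; STEM=[box(14,14,0,11),box(14,14,11,16,9)]
HEXV=np.array([[34/np.sqrt(3)*np.cos(a),34/np.sqrt(3)*np.sin(a)] for a in np.radians(range(0,360,60))])
NUT=[np.vstack([np.c_[HEXV,np.full(6,z)] for z in(0.,24.)])]
def render(parts,x,y,yaw,z,st,k=4,cam="wrist"):
    m=np.zeros((480,640),np.uint8); c,s=np.cos(np.radians(yaw)),np.sin(np.radians(yaw))
    for b in parts:
        w=np.c_[b[:,0]*c-b[:,1]*s+x,b[:,0]*s+b[:,1]*c+y,b[:,2]+z]
        uv=cv2.convexHull((project(cam,w,st)*16).round().astype(np.int32))
        cv2.fillConvexPoly(m,uv,255,cv2.LINE_AA,4)
    return m
def fit(mask,parts,x,y,z,st,yaws,roi=None):
    mask=mask.astype(np.float32)
    def cost(p):
        r=render(parts,p[0],p[1],p[2],z,st).astype(np.float32)/255
        a=np.minimum(r,mask).sum(); return -a/max(np.maximum(r,mask).sum(),1)
    best=None
    for yw in yaws:
        r=minimize(cost,[x,y,yw],method="Nelder-Mead",options=dict(initial_simplex=[[x,y,yw],[x+6,y,yw],[x,y+6,yw],[x,y,yw+12]],maxiter=120,xatol=.05,fatol=1e-4))
        if best is None or r.fun<best.fun: best=r
    return best.x.round(2),round(-best.fun,3)
def blob(m,uv,rad=60):
    "connected part of mask m nearest to uv"
    n,l,s,c=cv2.connectedComponentsWithStats(m.astype(np.uint8))
    i=min((i for i in range(1,n) if s[i,4]>60),key=lambda i:np.hypot(*(c[i]-uv)));return l==i
def handle_pose(im,st,x,y,z=0.):
    m=im.max(2)<50
    return fit(blob(m,project("wrist",[x,y,z+25],st)[0]),HANDLE,x,y,z,st,range(0,180,30))
E
python3 - <<'E'
from h import *
st=read_state(); im=cv2.imread("pics/w2.png")[...,::-1]
print(handle_pose(im,st,440,216),handle_pose(im,st,446,44))
E
```

```text
(array([440.96, 216.85, 127.  ]), np.float64(0.863)) (array([445.3 ,  46.6 ,  53.38]), np.float64(0.845))
```

Run:
```python
from h import *
st=read_state(); im=cv2.imread("pics/w2.png")[...,::-1]
for t in(35,50,65,80):
    m=blob(im.max(2)<t,project("wrist",[440,216,25],st)[0]); p,s=fit(m,HANDLE,440,216,0,st,[110,130]); print(t,m.sum(),p,s)
    if t==50:
        r=render(HANDLE,*p,0,st); o=im.copy(); c,_=cv2.findContours(r,0,1); o[m]=(0,90,0); cv2.drawContours(o,c,-1,(255,0,0),1)
        cv2.imwrite("pics/o1.png",cv2.resize(o[170:280,260:400],None,fx=4,fy=4)[...,::-1])
```

```text
35 678 [447.82 207.82 187.55] 0.195Traceback (most recent call last):
  File "<stdin>", line 4, in <module>
  File "h.py", line 61, in fit
    r=minimize(cost,[x,y,yw],method="Nelder-Mead",options=dict(initial_simplex=[[x,y,yw],[x+6,y,yw],[x,y+6,yw],[x,y,yw+12]],maxiter=120,xatol=.05,fatol=1e-4))
    res = _minimize_neldermead(fun, x0, args, callback, bounds=bounds,
                               **options)
    fxr = func(xr)
    fx = function(np.copy(x), *(wrapper_args + args))
  File "h.py", line 57, in cost
    r=render(parts,p[0],p[1],p[2],z,st).astype(np.float32)/255
      ~~~~~~^^^^^^^^^^^^^^^^^^^^^^^^^^^
  File "h.py", line 51, in render
    uv=cv2.convexHull((project(cam,w,st)*16).round().astype(np.int32))
                       ~~~~~~~^^^^^^^^^^
  File "h.py", line 16, in project
    p=eyes.camera_params(cam); f=240/np.tan(np.radians(p["vfov"]/2)); P=np.atleast_2d(P)
ValueError: time passes only in moves, steps and waits
```

```bash
sed -i 's/^import cv2, numpy as np/import cv2, numpy as np, functools\ncamp=functools.cache(eyes.camera_params)/; s/p=eyes.camera_params(cam)/p=camp(cam)/' h.py
python3 - <<'E'
from h import *
st=read_state(); im=cv2.imread("pics/w2.png")[...,::-1]
for t in(45,50,55,65,80):
    m=blob(im.max(2)<t,project("wrist",[440,216,25],st)[0]); p,s=fit(m,HANDLE,440,216,0,st,[110,130]); print(t,m.sum(),p,s)
    if t==55:
        r=render(HANDLE,*p,0,st); o=im.copy(); c,_=cv2.findContours(r,0,1); o[m]=(0,90,0); cv2.drawContours(o,c,-1,(255,0,0),1)
        cv2.imwrite("pics/o1.png",cv2.resize(o[170:280,260:400],None,fx=4,fy=4)[...,::-1])
E
```

```text
45 3105 [440.98 216.78 126.51] 0.834
50 3211 [441.06 216.66 125.48] 0.862
55 3248 [440.86 217.21 125.86] 0.871
65 3323 [440.8  217.04 125.55] 0.891
80 3419 [440.52 217.26 124.79] 0.916
```

View pics/o1.png

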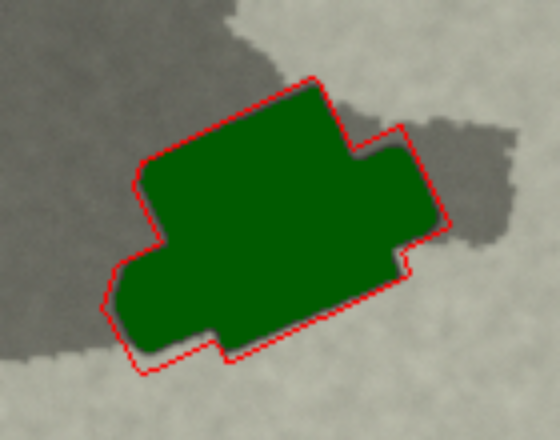

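The fit lies tightly on the handle (bar ends are just rounded): handle 1 is at (440.7, 217), bar yaw about 125.5°. I'll align above it and look closer.

```bash
sed -i 's/im.max(2)<50/im.max(2)<75/' h.py; python3 -c "
from h import *
go(440.7,217,120,125.5)"
```

```text
shift cm [0.05 0.3  5.  ] turn 1.107 j6 end~ 81.0
```

Emit:
apply_moves([
  [[0, 0.3, 5], 1.107, 0.5],
  [[0, 0.3, 5], 1.107, 0.5],
  [[0, 0.3, 5], 1.107, 0.5],
  [[0, 0.3, 5], 1.107, 0.5],
  [[0, 0.3, 5], 1.107, 0.5],
  [[0, 0.3, 5], 1.107, 0.5],
  [[0, 0.3, 5], 1.107, 0.5],
  [[0, 0.3, 5], 1.107, 0.5],
  [[0, 0.3, 5], 1.107, 0.5],
  [[0, 0.3, 5], 1.107, 0.5],
  [[0, 0.3, 5], 1.107, 0.5],
  [[0, 0.3, 5], 1.107, 0.5],
], newtons=30)

```text
time: 4.63
tcp_pos: [441.1, 217.2, 274.7]
eef_rot: [-180.0, 0.0, 125.6]
contact_force: [-0.0, 0.3, 0.5]
opening: 42.7
finger_force: 0.0
```

Run:
```python
from h import *
st,im=shot("wrist","w3"); show(st)
p,s=handle_pose(im,st,440.7,217); print(p,s); go(p[0],p[1],42,p[2])
```

```text
4.63 [441.1 217.2 274.7] [-180.      0.    125.63] j6 72.8 F [-0.   0.3  0.5] M [-0.   -0.01 -0.02] op 42.7 ff 0.0
[440.61 217.5  -56.45] 0.922
shift cm [ 0.04 -0.02  7.77] turn -3.105 j6 end~ -97.0
```

Emit:
apply_moves([
  [[0.04, 0, 4], 0.03, 0.5],
  [[0.04, 0, 6.5], 0.03, 0.5],
  [[0.04, 0, 7.77], 0.03, 0.5],
  [[0.04, 0, 7.77], 0.03, 0.5],
  [[0.04, 0, 7.77], 0.03, 0.5],
  [[0.04, 0, 7.77], 0.03, 0.1],
  [[0.04, 0, 7.77], 0.03, 0.1],
  [[0.04, 0, 7.77], 0.03, 0.1],
  [[0.04, 0, 7.77], 0.03, 0.1],
  [[0.04, 0, 7.77], 0.03, 0.1],
  [[0.04, 0, 7.77], 0.03, 0.1],
], newtons=30)

```text
time: 5.6
tcp_pos: [440.8, 218.2, 197.7]
eef_rot: [179.9, 0.0, 123.9]
contact_force: [-0.4, 0.8, 2.2]
opening: 13.4
finger_force: 30.8
```

Run:
```python
from h import *
show(read_state()); st,im=shot("wrist","w4")
p=project("wrist",[[440.6,217.5,0]])
go(577.3,140.9,140,176)
```

```text
5.6 [440.8 218.2 197.7] [1.7992e+02 3.0000e-02 1.2387e+02] j6 74.7 F [-0.4  0.8  2.2] M [-0.01 -0.03  0.02] op 13.4 ff 30.8
shift cm [-14.03   7.03  -9.71] turn -0.91 j6 end~ 18.0
```

View pics/w4.png

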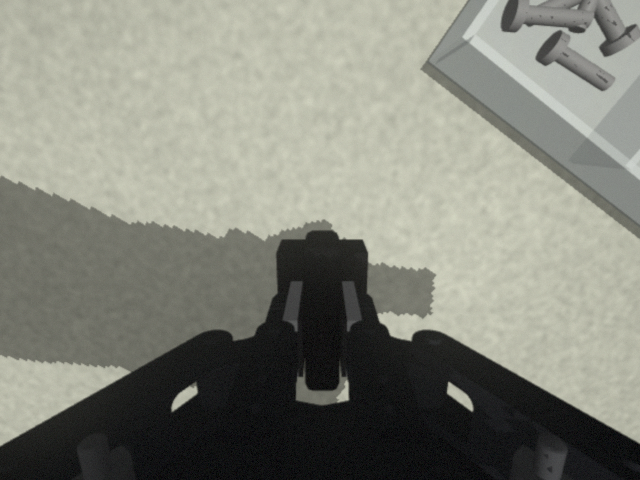

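The handle is held: its bar sits between the pads at columns 306–340 and the hub front edge is at row 240. From that edge I compute the offset in the hand, then lift and look at stem d.

Run:
```python
from h import *
st=read_state(); Rt=Rn.from_euler("xyz",st["eef_rot"],degrees=True).as_matrix()
for uv,z in (((278,240),22),((367,240),22),((322,232),48),((281,276),0),((364,276),0)):
    print(uv,((onplane("wrist",[uv],z,st)[0]-st["tcp_pos"])@Rt).round(1))
```

```text
(278, 240) [ 25.8 -19.4 175.7]
(367, 240) [ 25.8  18.9 175.8]
(322, 232) [ 36.3  -0.5 149.7]
(281, 276) [  0.3 -21.3 197.7]
(364, 276) [  0.3  21.  197.8]
```

Emit:
apply_moves([
  [[0, 0, -4], 0, 0.1],
  [[0, 0, -8], 0, 0.1],
  [[-3, 1.5, -9.7], -0.2, 0.1],
  [[-14, 7, -9.7], -0.91, 0.1],
  [[-14, 7, -9.7], -0.91, 0.1],
  [[-14, 7, -9.7], -0.91, 0.1],
  [[-14, 7, -9.7], -0.91, 0.1],
  [[-14, 7, -9.7], -0.91, 0.1],
  [[-14, 7, -9.7], -0.91, 0.1],
  [[-14, 7, -9.7], -0.91, 0.1],
  [[-14, 7, -9.7], -0.91, 0.1],
  [[-14, 7, -9.7], -0.91, 0.1],
])

```text
time: 6.65
tcp_pos: [576.4, 140.8, 293.3]
eef_rot: [-180.0, -0.1, 175.9]
contact_force: [-0.1, -0.5, -1.1]
opening: 13.1
finger_force: 30.4
```

Run:
```python
from h import *
st,im=shot("wrist","w5"); show(st)
```

```text
6.65 [576.4 140.8 293.3] [-1.7999e+02 -8.0000e-02  1.7593e+02] j6 11.3 F [-0.1 -0.5 -1.1] M [-0.02  0.06 -0.02] op 13.1 ff 30.4
```

View pics/w5.png

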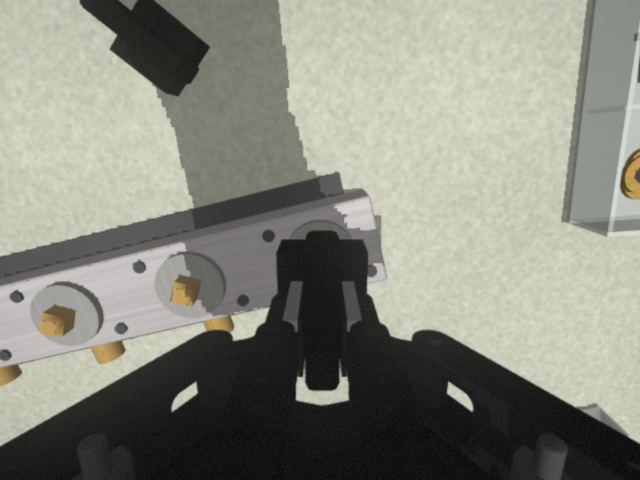

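The handle is in hand and centred: row 240 is the hub's lower front edge, which gives an offset of about 0. Boss d is hidden behind the hub, and b and c show at (58,320) and (187,290). Next I fit the stem poses from w1 and w5.

```bash
cat >> h.py <<'E'
def stem_pose(im,st,x,y,yaws=(-30,-10,10,30)):
    h=cv2.cvtColor(np.ascontiguousarray(im),cv2.COLOR_RGB2HSV); m=(h[...,1]>100)&(h[...,0]>8)&(h[...,0]<32)
    b=blob(m,project("wrist",[x,y,54],st)[0])
    return fit(b,STEM,x,y,46,st,yaws),b.sum()
E
python3 - <<'E'
from h import *
C=[(626,-125.5),(610,-36.3),(593.3,51.6),(577.3,140.9)]
st5=read_state()
st1=dict(tcp_pos=np.array([612.1,-38.7,338.8]),eef_rot=np.array([179.95,-.09,-171.12]))
im1=cv2.imread("pics/w1.png")[...,::-1]; im5=cv2.imread("pics/w5.png")[...,::-1]
for c in C: print("w1",*stem_pose(im1,st1,*c))
for c in C[1:3]: print("w5",*stem_pose(im5,st5,*c))
P=onplane("wrist",[[190,285],[66,317]],46,st5);print(P)
E
```

```text
w1 (array([ 627.55, -127.67,   54.84]), np.float64(0.72)) 376
w1 (array([611.53, -39.16, -10.32]), np.float64(0.75)) 364
w1 (array([596.05,  49.49,  60.05]), np.float64(0.75)) 389
w1 (array([580.73, 138.09, -11.19]), np.float64(0.808)) 518
w5 (array([612.33, -40.43, -34.24]), np.float64(0.7)) 663
w5 (array([596.25,  49.02,  57.07]), np.float64(0.787)) 609
[[595.2545038   50.19678735  46.        ]
 [612.8190664  -38.4606808   46.        ]]
```

Emit:
apply_moves([
  [[-6.0, 0, 1], 0, 0.1],
  [[-6.0, 0, 1], 0, 0.1],
  [[-6.0, 0, 1], 0, 0.1],
  [[-6.0, 0, 1], 0, 0.1],
])

```text
time: 7.03
tcp_pos: [636.6, 136.5, 282.7]
eef_rot: [-180.0, -0.1, 175.9]
contact_force: [-1.3, -0.2, -1.4]
opening: 13.4
finger_force: 30.4
```

Run:
```python
from h import *
st,im=shot("wrist","w6"); show(st)
h=cv2.cvtColor(np.ascontiguousarray(im),cv2.COLOR_RGB2HSV); uv=project("wrist",[580.7,138,54],st)[0]; print(uv)
for s in(60,80,100,130):
    b=blob((h[...,1]>s)&(h[...,0]>5)&(h[...,0]<35),uv); print(s,b.sum(),fit(b,STEM,580.7,138,46,st,(-20,-5,10,25,40)))
u,v=uv.astype(int); cv2.imwrite("pics/c6.png",cv2.resize(im[v-40:v+40,u-50:u+50],None,fx=6,fy=6,interpolation=cv2.INTER_CUBIC)[...,::-1]); print(u,v)
```

```text
7.03 [636.6 136.5 282.7] [-1.7998e+02 -1.3000e-01  1.7594e+02] j6 10.3 F [-1.3 -0.2 -1.4] M [ 0.01 -0.01 -0.01] op 13.4 ff 30.4
[320.08596324 163.39385786]
60 683 (array([580.14, 137.5 ,  -3.78]), np.float64(0.874))
80 651 (array([580.74, 137.97,  -3.7 ]), np.float64(0.835))
100 612 (array([580.68, 137.44,  -3.79]), np.float64(0.785))
130 202 (array([580.7, 138. , -20. ]), np.float64(0.0))
320 163
```

View pics/c6.png

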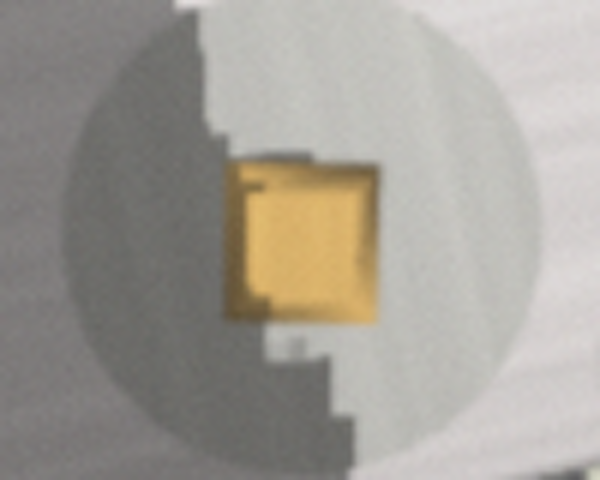

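The crop shows the stem as a clean square in line with the tool axes, at pixel (320,163). That puts stem d at (580.4, 137.7), yaw -3.8°.

```bash
python3 -c "
from h import *
go(580,137.7,110,176.1)"
```

```text
shift cm [ 5.61 -0.3   1.87] turn -0.002 j6 end~ 17.0
```

Emit:
apply_moves([
  [[5.6, -0.3, 0.5], 0, 0.1],
  [[5.6, -0.3, 1.5], 0, 0.1],
  [[5.6, -0.3, 1.9], 0, 0.1],
  [[5.6, -0.3, 1.9], 0, 0.1],
  [[5.6, -0.3, 1.9], 0, 0.1],
  [[5.6, -0.3, 2.05], 0, 0.1],
  [[5.6, -0.3, 2.2], 0, 0.1],
  [[5.6, -0.3, 2.35], 0, 0.1],
  [[5.6, -0.3, 2.5], 0, 0.1],
  [[5.6, -0.3, 2.65], 0, 0.1],
  [[5.6, -0.3, 2.8], 0, 0.1],
  [[5.6, -0.3, 2.8], 0, 0.1],
])

```text
time: 8.08
tcp_pos: [580.5, 137.7, 255.6]
eef_rot: [180.0, -0.0, 176.0]
contact_force: [-0.3, 0.7, -0.2]
opening: 13.4
finger_force: 30.4
```

```bash
python3 -c "
from h import *
show(read_state());go(580,137.7,88.7,176.1)"
```

```text
8.08 [580.5 137.7 255.6] [ 1.7997e+02 -2.0000e-02  1.7600e+02] j6 10.9 F [-0.3  0.7 -0.2] M [ 0.18 -0.05  0.03] op 13.4 ff 30.4
shift cm [ 0.04 -0.    1.19] turn -0.002 j6 end~ 17.0
```

Emit:
apply_moves([
  [[0, 0, 0.2], 0, 0.1],
  [[0, 0, 0.4], 0, 0.1],
  [[0, 0, 0.6], 0, 0.1],
  [[0, 0, 0.8], 0, 0.1],
  [[0, 0, 0.95], 0, 0.1],
  [[0, 0, 1.05], 0, 0.1],
  [[0, 0, 1.12], 0, 0.1],
  [[0, 0, 1.18], 0, 0.1],
  [[0, 0, 1.22], 0, 0.1],
  [[0, 0, 1.22], 0, 0.1],
])

```text
time: 8.92
tcp_pos: [580.6, 138.0, 244.2]
eef_rot: [179.9, 0.1, 176.0]
contact_force: [1.6, 4.4, 1.1]
opening: 13.6
finger_force: 30.7
```

```bash
python3 -c "
from h import *
show(read_state())"
```

```text
8.92 [580.6 138.  244.2] [1.7992e+02 5.0000e-02 1.7602e+02] j6 10.9 F [1.6 4.4 1.1] M [ 1.16 -0.33 -0.  ] op 13.6 ff 30.7
```

Emit:
apply_moves([
  [[0, 0.04, 0.05], 0, 0.1],
  [[0, 0.05, 0.1], 0, 0.1],
  [[0, 0.05, 0.15], 0, 0.1],
  [[0, 0.05, 0.15], 0, 0.1],
  [[0, 0.05, 0.15], 0, 0.1],
])

```text
time: 9.33
tcp_pos: [580.6, 138.2, 243.8]
eef_rot: [180.0, 0.1, 176.0]
contact_force: [0.2, 4.5, 7.0]
opening: 13.2
finger_force: 31.3
```

```bash
python3 -c "
from h import *
show(read_state())"
```

```text
9.33 [580.6 138.2 243.8] [1.7998e+02 8.0000e-02 1.7601e+02] j6 10.9 F [0.2 4.5 7. ] M [ 0.95  0.1  -0.05] op 13.2 ff 31.3
```

Emit:
apply_moves([
  [[0, 0.03, -0.08], 0.1, 0.1],
  [[0, 0.03, -0.08], 0.2, 0.1],
  [[0, 0.03, -0.08], 0.3, 0.1],
  [[0, 0.03, -0.08], 0.4, 0.1],
  [[0, 0.03, -0.08], 0.5, 0.1],
  [[0, 0.03, -0.08], 0.6, 0.1],
  [[0, 0.03, -0.08], 0.7, 0.1],
  [[0, 0.03, -0.08], 0.8, 0.1],
  [[0, 0.03, -0.08], 0.9, 0.1],
  [[0, 0.03, -0.08], 1.0, 0.1],
  [[0, 0.03, -0.08], 1.1, 0.1],
  [[0, 0.03, -0.08], 1.2, 0.1],
  [[0, 0.03, -0.08], 1.3, 0.1],
  [[0, 0.03, -0.08], 1.35, 0.1],
  [[0, 0.03, -0.08], 1.35, 0.1],
])

```text
time: 10.58
tcp_pos: [580.4, 138.0, 243.8]
eef_rot: [180.0, 0.1, 98.6]
contact_force: [0.5, 1.9, 4.5]
opening: 13.3
finger_force: 31.2
```

```bash
python3 -c "
from h import *
show(read_state())"
```

```text
10.58 [580.4 138.  243.8] [1.7999e+02 8.0000e-02 9.8600e+01] j6 88.4 F [0.5 1.9 4.5] M [ 0.55 -0.01 -0.04] op 13.3 ff 31.2
```

Emit:
apply_moves([
  [[0, 0, 0], 0.03, 0.1],
  [[0, 0, 0], 0.06, 0.1],
  [[0, 0, 0], 0.09, 0.1],
  [[0, 0, 0], 0.12, 0.1],
  [[0, 0, 0], 0.12, 0.1],
])

```text
time: 11.0
tcp_pos: [580.3, 138.0, 243.8]
eef_rot: [-180.0, 0.1, 91.8]
contact_force: [-0.8, 2.0, 4.7]
opening: 13.4
finger_force: 31.2
```

```bash
python3 -c "
from h import *
show(read_state())"
```

```text
11.0 [580.3 138.  243.8] [-1.80e+02  8.00e-02  9.18e+01] j6 95.2 F [-0.8  2.   4.7] M [0.51 0.07 0.03] op 13.4 ff 31.2
```

Emit:
apply_moves([
  [[0, 0, 0], 0.03, 0.1],
  [[0, 0, 0], 0.06, 0.1],
  [[0, 0, 0], 0.06, 0.1],
])

```text
time: 11.25
tcp_pos: [580.3, 138.0, 243.8]
eef_rot: [-180.0, 0.1, 88.4]
contact_force: [-0.7, 1.8, 4.3]
opening: 13.3
finger_force: 31.2
```

```bash
python3 -c "
from h import *
show(read_state())"
```

```text
11.25 [580.3 138.  243.8] [-1.800e+02  8.000e-02  8.837e+01] j6 98.6 F [-0.7  1.8  4.3] M [0.47 0.13 0.04] op 13.3 ff 31.2
```

Emit:
apply_moves([
  [[0, 0, 0], 0, 0.5],
  [[0, 0, 0], 0, 0.5],
  [[0, 0, 0], 0, 0.5],
  [[0, 0, -2], 0, 0.5],
  [[0, 0, -5], 0, 0.5],
  [[0, 0, -7.6], 0, 0.5],
  [[0, 0, -7.6], 0, 0.5],
  [[0, 0, -7.6], 0, 0.5],
])

```text
time: 11.92
tcp_pos: [581.1, 138.1, 321.1]
eef_rot: [179.8, 0.0, 88.3]
contact_force: [0.4, 0.9, 1.0]
opening: 42.8
finger_force: 0.0
```

Run:
```python
from h import *
st,im=shot("wrist","w7"); show(st)
m=im.max(2)<75; uv=project("wrist",[580.5,137.8,72],st)[0]; b=blob(m,uv); print(uv,b.sum())
for z in(44,46,48,52): print(z,fit(b,HANDLE,580.5,137.8,z,st,(80,90,100)))
r=render(HANDLE,*fit(b,HANDLE,580.5,137.8,46,st,(80,90,100))[0],46,st); o=im.copy(); c,_=cv2.findContours(r,0,1); cv2.drawContours(o,c,-1,(255,0,0),1)
u,v=uv.astype(int); cv2.imwrite("pics/c7.png",cv2.resize(o[v-75:v+75,u-100:u+100],None,fx=4,fy=4)[...,::-1])
```

```text
11.92 [581.1 138.1 321.1] [1.7978e+02 3.0000e-02 8.8340e+01] j6 98.6 F [0.4 0.9 1. ] M [ 0.01  0.07 -0.06] op 42.8 ff 0.0
[318.81447401 246.64901939] 4770
44 (array([580.39, 136.69,  90.05]), np.float64(0.925))
46 (array([580.46, 137.06,  90.14]), np.float64(0.912))
48 (array([580.32, 137.41,  89.9 ]), np.float64(0.899))
52 (array([580.3 , 138.29,  91.2 ]), np.float64(0.872))
```

View pics/c7.png

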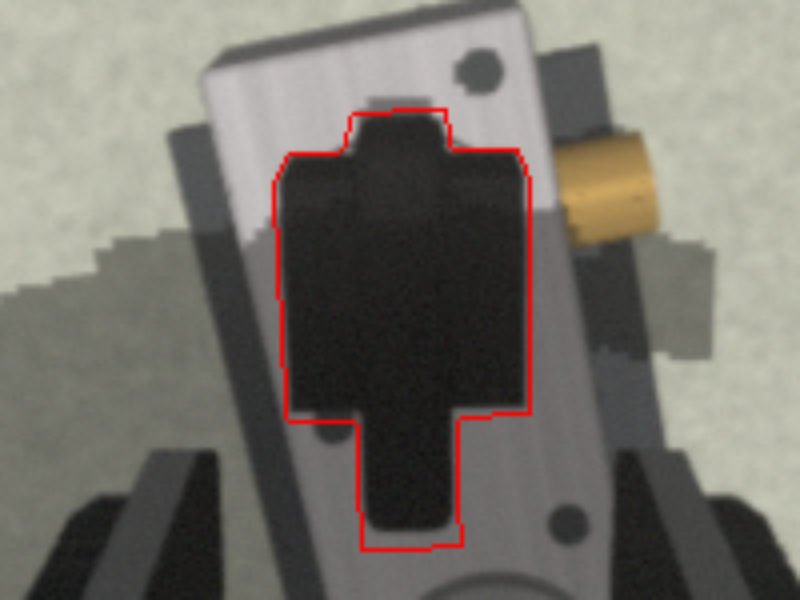

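The handle is seated, with its bar near 90° and the manifold square at 100°. That is about the play past square. I'll regrip and twist a bit more to confirm the stop.

Emit:
apply_moves([
  [[0, 0, 4], 0, 0.5],
  [[0, 0, 6.5], 0, 0.5],
  [[0, 0, 7.65], 0, 0.5],
  [[0, 0, 7.65], 0, 0.1],
  [[0, 0, 7.65], 0, 0.1],
  [[0, 0, 7.65], 0, 0.1],
  [[0, 0, 7.65], 0, 0.1],
  [[0, 0, 7.65], 0, 0.1],
  [[0, 0, 7.65], 0.04, 0.1],
  [[0, 0, 7.65], 0.08, 0.1],
  [[0, 0, 7.65], 0.12, 0.1],
  [[0, 0, 7.65], 0.12, 0.1],
], newtons=36)

```text
time: 12.97
tcp_pos: [580.2, 138.4, 242.2]
eef_rot: [-180.0, 0.0, 81.5]
contact_force: [0.7, -0.4, 3.2]
opening: 13.6
finger_force: 34.3
```

```bash
python3 -c "
from h import *
show(read_state())"
```

```text
12.97 [580.2 138.4 242.2] [-1.7996e+02  3.0000e-02  8.1500e+01] j6 105.5 F [ 0.7 -0.4  3.2] M [-0.02  0.04  0.35] op 13.6 ff 34.3
```

Wrist torque rose to 0.35 N m, well above the 0.06 N m needed, so the stop is confirmed. I release and go on to handle 2.

```bash
python3 -c "
from h import *
go(445.3,46.6,121,53.4)"
```

```text
shift cm [-11.07 -11.98  -3.36] turn 0.49 j6 end~ 133.0
```

Emit:
apply_moves([
  [[0, 0, 0], -0.05, 0.1],
  [[0, 0, 0], -0.05, 0.5],
  [[0, 0, 0], -0.05, 0.5],
  [[0, 0, 0], -0.05, 0.5],
  [[0, 0, -3], 0, 0.5],
  [[0, 0, -6], 0, 0.5],
  [[-3, -3, -6], 0.1, 0.5],
  [[-11.1, -12, -6], 0.49, 0.5],
  [[-11.1, -12, -6], 0.49, 0.5],
  [[-11.1, -12, -3.4], 0.49, 0.5],
  [[-11.1, -12, -3.4], 0.49, 0.5],
  [[-11.1, -12, -3.4], 0.49, 0.5],
  [[-11.1, -12, -3.4], 0.49, 0.5],
  [[-11.1, -12, -3.4], 0.49, 0.5],
], newtons=30)

```text
time: 14.13
tcp_pos: [446.6, 46.6, 277.9]
eef_rot: [179.9, -0.1, 53.4]
contact_force: [1.1, 1.2, -0.0]
opening: 43.0
finger_force: 0.0
```

Run:
```python
from h import *
st,im=shot("wrist","w8"); show(st)
print([(round(d["score"],2),[round(v*(640,480)[i%2]) for i,v in enumerate(d["extent"])]) for d in eyes.find_in("handle_a","wrist")][:4])
p,s=handle_pose(im,st,445.3,46.6); print(p,s); go(p[0],p[1],42,p[2])
```

```text
14.13 [446.6  46.6 277.9] [ 1.7985e+02 -1.1000e-01  5.3430e+01] j6 124.0 F [ 1.1  1.2 -0. ] M [-0.04 -0.01  0.01] op 43.0 ff 0.0
[(0.89, [286, 202, 351, 302]), (0.8, [489, 454, 514, 479]), (0.23, [623, 195, 640, 229])]
[444.26  44.88 226.64] 0.921
shift cm [-0.33 -0.14  8.15] turn -3.023 j6 end~ -41.0
```

Run:
```python
from h import *
st=read_state(); im=cv2.imread("pics/w8.png")[...,::-1]
for t in(60,75,90):
    b=blob(im.max(2)<t,project("wrist",[445,46,25],st)[0])
    for y in(40,46,52,58): print(t,y,fit(b,HANDLE,444.3,45,0,st,[y]))
im=cv2.imread("pics/w2.png")[...,::-1]
st2=dict(tcp_pos=np.array([441,214.8,325.2]),eef_rot=np.array([-179.97,.07,-170.96]))
b=blob(im.max(2)<75,project("wrist",[445,46,25],st2)[0])
for y in(40,46,52,58): print(y,fit(b,HANDLE,444.3,45,0,st2,[y]))
```

```text
60 40 (array([444.9 ,  44.58,  47.21]), np.float64(0.904))
60 46 (array([444.75,  44.7 ,  47.16]), np.float64(0.904))
60 52 (array([444.61,  44.47,  46.56]), np.float64(0.904))
60 58 (array([444.84,  44.68,  47.28]), np.float64(0.904))
75 40 (array([444.8 ,  44.72,  46.98]), np.float64(0.925))
75 46 (array([444.68,  44.8 ,  47.03]), np.float64(0.925))
75 52 (array([444.76,  44.79,  46.71]), np.float64(0.925))
75 58 (array([444.67,  44.83,  46.99]), np.float64(0.925))
90 40 (array([444.88,  45.01,  47.12]), np.float64(0.944))
90 46 (array([444.83,  45.04,  47.28]), np.float64(0.944))
90 52 (array([444.86,  45.  ,  47.12]), np.float64(0.944))
90 58 (array([444.87,  45.01,  47.11]), np.float64(0.944))
40 (array([445.43,  48.9 ,  52.44]), np.float64(0.883))
46 (array([445.28,  49.06,  51.5 ]), np.float64(0.882))
52 (array([445.29,  49.12,  51.3 ]), np.float64(0.882))
58 (array([445.34,  49.22,  52.13]), np.float64(0.883))
```

Emit:
apply_moves([
  [[-0.24, -0.04, 3], 0.112, 0.5],
  [[-0.24, -0.04, 6.5], 0.112, 0.5],
  [[-0.24, -0.04, 8.1], 0.112, 0.5],
  [[-0.24, -0.04, 8.1], 0.112, 0.5],
  [[-0.24, -0.04, 8.1], 0.112, 0.5],
  [[-0.24, -0.04, 8.1], 0.112, 0.1],
  [[-0.24, -0.04, 8.1], 0.112, 0.1],
  [[-0.24, -0.04, 8.1], 0.112, 0.1],
  [[-0.24, -0.04, 8.1], 0.112, 0.1],
  [[-0.24, -0.04, 8.1], 0.112, 0.1],
  [[-0.24, -0.04, 8.1], 0.112, 0.1],
], newtons=30)

```text
time: 15.15
tcp_pos: [445.0, 44.7, 198.1]
eef_rot: [179.8, -0.2, 47.0]
contact_force: [0.7, -0.4, 5.9]
opening: 13.5
finger_force: 30.2
```

```bash
python3 -c "
from h import *
show(read_state()); go(655,55,138,153)"
```

```text
15.15 [445.   44.7 198.1] [179.78  -0.21  46.97] j6 130.2 F [ 0.7 -0.4  5.9] M [ 0.08 -0.07 -0.  ] op 13.5 ff 30.2
shift cm [15.11 14.69 -9.38] turn -1.85 j6 end~ 32.0
```

```bash
python3 -c "
from h import *
go(645,24.3,143,153)"
```

```text
shift cm [12.19 16.05 -9.88] turn -1.85 j6 end~ 29.0
```

Emit:
apply_moves([
  [[0, 0, -3], 0, 0.1],
  [[0, 0, -7], 0, 0.1],
  [[3, 4, -9.9], -0.4, 0.1],
  [[12.2, 16, -9.9], -1.85, 0.1],
  [[12.2, 16, -9.9], -1.85, 0.1],
  [[12.2, 16, -9.9], -1.85, 0.1],
  [[12.2, 16, -9.9], -1.85, 0.1],
  [[12.2, 16, -9.9], -1.85, 0.1],
  [[12.2, 16, -9.9], -1.85, 0.1],
  [[12.2, 16, -9.9], -1.85, 0.1],
  [[12.2, 16, -9.9], -1.85, 0.1],
  [[12.2, 16, -9.9], -1.85, 0.1],
  [[12.2, 16, -9.9], -1.85, 0.1],
  [[12.2, 16, -9.9], -1.85, 0.1],
  [[12.2, 16, -9.9], -1.85, 0.1],
  [[12.2, 16, -9.9], -1.85, 0.1],
  [[12.2, 16, -9.9], -1.85, 0.1],
  [[12.2, 16, -9.9], -1.85, 0.1],
  [[12.2, 16, -9.9], -1.85, 0.1],
  [[12.2, 16, -9.9], -1.85, 0.1],
])

```text
time: 16.82
tcp_pos: [643.7, 24.7, 294.5]
eef_rot: [-180.0, -0.0, 152.8]
contact_force: [-0.8, 0.1, -1.6]
opening: 13.8
finger_force: 29.7
```

```bash
cat >> h.py <<'E'
def stemfit(name,x,y,yaws):
    st,im=shot("wrist",name); show(st)
    h=cv2.cvtColor(np.ascontiguousarray(im),cv2.COLOR_RGB2HSV); uv=project("wrist",[x,y,54],st)[0]; print(uv)
    for s in(60,80):
        b=blob((h[...,1]>s)&(h[...,0]>5)&(h[...,0]<35),uv); print(s,b.sum(),fit(b,STEM,x,y,46,st,yaws))
    u,v=uv.astype(int); cv2.imwrite(f"pics/{name}c.png",cv2.resize(im[max(v-40,0):v+40,u-50:u+50],None,fx=6,fy=6,interpolation=cv2.INTER_CUBIC)[...,::-1])
E
python3 -c "
from h import *
stemfit('w9',596.2,49.3,(-35,-25,-15))"
```

```text
16.82 [643.7  24.7 294.5] [-1.7999e+02 -2.0000e-02  1.5284e+02] j6 23.4 F [-0.8  0.1 -1.6] M [-0.    0.05  0.03] op 13.8 ff 29.7
[324.28803837 164.43902983]
60 605 (array([595.95,  49.13, -20.41]), np.float64(0.86))
80 571 (array([596.02,  49.07, -16.38]), np.float64(0.813))
```

```bash
python3 -c "
from h import *
go(596,49.2,109,159)"
```

```text
shift cm [5.36 0.   3.05] turn -0.107 j6 end~ 26.0
```

Emit:
apply_moves([
  [[3, 0, 0], -0.107, 0.1],
  [[5.36, 0, 0.5], -0.107, 0.1],
  [[5.36, 0, 2], -0.107, 0.1],
  [[5.36, 0, 3], -0.107, 0.1],
  [[5.36, 0, 3.05], -0.107, 0.1],
  [[5.36, 0, 3.05], -0.107, 0.1],
  [[5.36, 0, 3.2], -0.107, 0.1],
  [[5.36, 0, 3.35], -0.107, 0.1],
  [[5.36, 0, 3.5], -0.107, 0.1],
  [[5.36, 0, 3.65], -0.107, 0.1],
  [[5.36, 0, 3.8], -0.107, 0.1],
  [[5.36, 0, 3.95], -0.107, 0.1],
  [[5.36, 0, 3.95], -0.107, 0.1],
])

```text
time: 17.95
tcp_pos: [596.1, 49.3, 254.9]
eef_rot: [180.0, -0.0, 159.1]
contact_force: [0.6, -0.1, -1.2]
opening: 13.3
finger_force: 29.7
```

```bash
python3 -c "
from h import *
show(read_state());go(596,49.2,89,159)"
```

```text
17.95 [596.1  49.3 254.9] [ 1.7996e+02 -1.0000e-02  1.5910e+02] j6 19.2 F [ 0.6 -0.1 -1.2] M [ 0.15 -0.11  0.03] op 13.3 ff 29.7
shift cm [ 0.   -0.01  1.09] turn 0.002 j6 end~ 26.0
```

Emit:
apply_moves([
  [[0, 0, 0.2], 0, 0.1],
  [[0, 0, 0.4], 0, 0.1],
  [[0, 0, 0.6], 0, 0.1],
  [[0, 0, 0.8], 0, 0.1],
  [[0, 0, 0.95], 0, 0.1],
  [[0, 0, 1.05], 0, 0.1],
  [[0, 0, 1.12], 0, 0.1],
  [[0, 0, 1.18], 0, 0.1],
  [[0, 0, 1.22], 0, 0.1],
  [[0, 0, 1.22], 0, 0.1],
])

```text
time: 18.78
tcp_pos: [596.0, 49.3, 244.1]
eef_rot: [180.0, 0.0, 159.1]
contact_force: [-0.8, 3.1, 5.0]
opening: 13.2
finger_force: 30.6
```

```bash
python3 -c "
from h import *
show(read_state())"
```

```text
18.78 [596.   49.3 244.1] [1.7996e+02 3.0000e-02 1.5911e+02] j6 19.2 F [-0.8  3.1  5. ] M [ 0.55  0.36 -0.04] op 13.2 ff 30.6
```

Emit:
apply_moves([
  [[0, 0.02, -0.05], 0.1, 0.1],
  [[0, 0.02, -0.05], 0.2, 0.1],
  [[0, 0.02, -0.05], 0.3, 0.1],
  [[0, 0.02, -0.05], 0.4, 0.1],
  [[0, 0.02, -0.05], 0.5, 0.1],
  [[0, 0.02, -0.05], 0.6, 0.1],
  [[0, 0.02, -0.05], 0.7, 0.1],
  [[0, 0.02, -0.05], 0.8, 0.1],
  [[0, 0.02, -0.05], 0.9, 0.1],
  [[0, 0.02, -0.05], 1.0, 0.1],
  [[0, 0.02, -0.05], 1.1, 0.1],
  [[0, 0.02, -0.05], 1.15, 0.1],
  [[0, 0.02, -0.05], 1.2, 0.1],
  [[0, 0.02, -0.05], 1.25, 0.1],
  [[0, 0.02, -0.05], 1.25, 0.1],
], newtons=36)

```text
time: 20.03
tcp_pos: [595.8, 50.1, 244.2]
eef_rot: [-180.0, -0.1, 87.5]
contact_force: [-1.8, 4.4, 6.3]
opening: 13.1
finger_force: 35.8
```

```bash
python3 -c "
from h import *
show(read_state())"
```

```text
20.03 [595.8  50.1 244.2] [-1.7999e+02 -1.3000e-01  8.7500e+01] j6 90.9 F [-1.8  4.4  6.3] M [1.02 0.42 0.07] op 13.1 ff 35.8
```

Emit:
apply_moves([
  [[0.03, 0, -0.03], 0.04, 0.1],
  [[0.03, 0, -0.03], 0.08, 0.1],
  [[0.03, 0, -0.03], 0.12, 0.1],
  [[0.03, 0, -0.03], 0.12, 0.1],
])

```text
time: 20.37
tcp_pos: [595.9, 50.2, 244.2]
eef_rot: [-180.0, -0.1, 80.7]
contact_force: [-2.1, 4.5, 4.1]
opening: 13.4
finger_force: 36.0
```

```bash
python3 -c "
from h import *
show(read_state())"
```

```text
20.37 [595.9  50.2 244.2] [-1.7997e+02 -8.0000e-02  8.0740e+01] j6 97.6 F [-2.1  4.5  4.1] M [1.01 0.46 0.44] op 13.4 ff 36.0
```

```bash
python3 -c "
from h import *
go(458,-227,165,85)"
```

```text
shift cm [-29.57  -9.15  -7.62] turn -0.074 j6 end~ 69.0
```

Emit:
apply_moves([
  [[0, 0, 0], -0.06, 0.1],
  [[0, 0, 0], -0.06, 0.45],
  [[0, 0, 0], -0.06, 0.45],
  [[0, 0, 0], -0.06, 0.45],
  [[0, 0, -3], -0.06, 0.45],
  [[0, 0, -7.7], -0.06, 0.45],
  [[0, 0, -7.7], -0.06, 0.45],
  [[0, 0, -7.7], -0.06, 0.45],
], newtons=30)

```text
time: 21.03
tcp_pos: [597.6, 49.0, 325.5]
eef_rot: [179.5, 0.0, 84.0]
contact_force: [-0.1, 1.0, -0.1]
opening: 38.2
finger_force: 0.0
```

Run:
```python
from h import *
st,im=shot("wrist","w10"); show(st)
for z in (44,46,50): 
    b=blob(im.max(2)<75,project("wrist",[596,49.2,z+25],st)[0]); print(z,fit(b,HANDLE,596,49.2,z,st,(80,90,100)))
go(458,-227,165,85)
```

```text
21.03 [597.6  49.  325.5] [1.7947e+02 3.0000e-02 8.3970e+01] j6 94.3 F [-0.1  1.  -0.1] M [-0.01 -0.04 -0.05] op 38.2 ff 0.0
44 (array([595.8 ,  47.97,  88.9 ]), np.float64(0.917))
46 (array([595.81,  48.37,  88.51]), np.float64(0.904))
50 (array([595.65,  49.31,  89.09]), np.float64(0.877))
shift cm [-28.91 -10.93   0.26] turn -0.018 j6 end~ 69.0
```

Handle 2 is seated with its bar near 89°, as on d. Now on to handle 3.

Emit:
apply_moves([
  [[-29, -11, 0.3], 0, 0.5],
  [[-29, -11, 0.3], 0, 0.5],
  [[-29, -11, 0.3], 0, 0.5],
  [[-29, -11, 0.3], 0, 0.5],
  [[-29, -11, 0.3], 0, 0.5],
  [[-29, -11, 0.3], 0, 0.5],
  [[-29, -11, 0.3], 0, 0.5],
  [[-29, -11, 0.3], 0, 0.5],
  [[-29, -11, 0.3], 0, 0.5],
  [[-29, -11, 0.3], 0, 0.5],
  [[-29, -11, 0.3], 0, 0.5],
])

```text
time: 22.0
tcp_pos: [456.3, -227.0, 316.4]
eef_rot: [-179.9, -0.1, 84.0]
contact_force: [-0.1, -0.6, -1.1]
opening: 42.6
finger_force: 0.0
```

Run:
```python
from h import *
st,im=shot("wrist","w11"); show(st)
print([(round(d["score"],2),[round(v*(640,480)[i%2]) for i,v in enumerate(d["extent"])]) for d in eyes.find_in("handle_a","wrist")][:4])
p,s=handle_pose(im,st,458,-227); print(p,s); p,s=handle_pose(im,st,*p[:2]); print(p,s); go(p[0],p[1],121,p[2])
```

```text
22.0 [ 456.3 -227.   316.4] [-1.7989e+02 -8.0000e-02  8.4020e+01] j6 62.0 F [-0.1 -0.6 -1.1] M [ 0.06 -0.11 -0.05] op 42.6 ff 0.0
[(0.89, [283, 195, 353, 279])]
[ 452.81 -229.48   59.21] 0.908
[ 452.75 -229.52   59.3 ] 0.908
shift cm [-0.36 -0.37  4.1 ] turn 0.433 j6 end~ 94.0
```

Emit:
apply_moves([
  [[-0.3, -0.3, 2], 0.12, 0.5],
  [[-0.36, -0.37, 4.1], 0.24, 0.5],
  [[-0.36, -0.37, 4.1], 0.36, 0.5],
  [[-0.36, -0.37, 4.1], 0.433, 0.5],
  [[-0.36, -0.37, 4.1], 0.433, 0.5],
  [[-0.36, -0.37, 4.1], 0.433, 0.5],
])

```text
time: 22.6
tcp_pos: [453.0, -229.7, 276.6]
eef_rot: [-180.0, -0.0, 59.5]
contact_force: [-0.3, 0.5, -0.5]
opening: 42.7
finger_force: 0.0
```

Run:
```python
from h import *
st,im=shot("wrist","w12"); show(st)
p,s=handle_pose(im,st,452.8,-229.5); print(p,s); p,s=handle_pose(im,st,*p[:2]); print(p,s); go(p[0],p[1],42.5,p[2])
```

```text
22.6 [ 453.  -229.7  276.6] [-179.99   -0.     59.46] j6 86.1 F [-0.3  0.5 -0.5] M [ 0.04 -0.02  0.04] op 42.7 ff 0.0
[ 453.   -229.9    56.05] 0.917
[ 452.79 -229.74   56.97] 0.917
shift cm [-0.   -0.03  7.94] turn 0.043 j6 end~ 96.0
```

Emit:
apply_moves([
  [[0, 0, 3], 0.045, 0.5],
  [[0, 0, 6.5], 0.045, 0.5],
  [[0, 0, 7.9], 0.045, 0.5],
  [[0, 0, 7.9], 0.045, 0.5],
  [[0, 0, 7.9], 0.045, 0.5],
  [[0, 0, 7.9], 0.045, 0.1],
  [[0, 0, 7.9], 0.045, 0.1],
  [[0, 0, 7.9], 0.045, 0.1],
  [[0, 0, 7.9], 0.045, 0.1],
  [[0, 0, 7.9], 0.045, 0.1],
  [[0, 0, 7.9], 0.045, 0.1],
], newtons=30)

```text
time: 23.57
tcp_pos: [453.6, -231.3, 200.1]
eef_rot: [179.7, -0.0, 56.7]
contact_force: [0.0, 0.1, 5.9]
opening: 13.4
finger_force: 30.5
```

```bash
python3 -c "
from h import *
import math
show(read_state()); a=math.radians(162); go(612-55*math.cos(a),-39.3-55*math.sin(a),150,162)"
```

```text
23.57 [ 453.6 -231.3  200.1] [179.73  -0.    56.66] j6 88.8 F [0.  0.1 5.9] M [0.1  0.04 0.06] op 13.4 ff 30.5
shift cm [ 26.2    8.04 -10.45] turn -1.839 j6 end~ 13.0
```

```bash
python3 -c "
from h import *
st,im=shot('wrist','w13'); show(st)"
```

```text
23.57 [ 453.6 -231.3  200.1] [179.73  -0.    56.66] j6 88.8 F [0.  0.1 5.9] M [0.1  0.04 0.06] op 13.4 ff 30.5
```

View pics/w13.png

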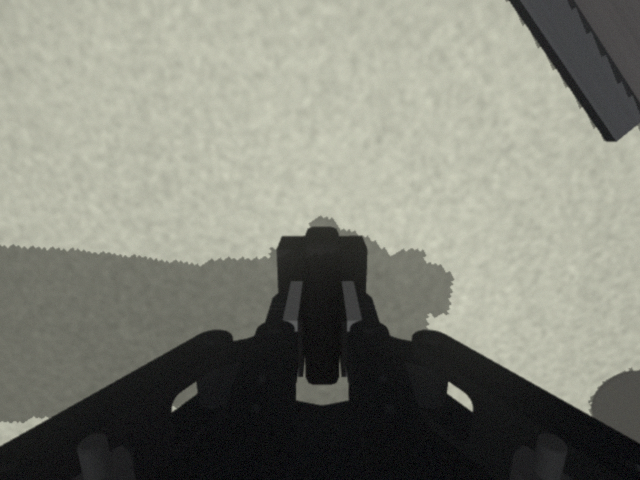

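The grip looks like the earlier ones, with the hub edge at row 236. That means an offset of about +1 mm along tool x and 200 mm from TCP to underside. I'll lift and look at stem b.

Emit:
apply_moves([
  [[0, 0, -3], 0, 0.1],
  [[0, 0, -7], 0, 0.1],
  [[3, 1, -10.5], -0.2, 0.1],
  [[26.2, 8, -10.5], -1.84, 0.1],
  [[26.2, 8, -10.5], -1.84, 0.1],
  [[26.2, 8, -10.5], -1.84, 0.1],
  [[26.2, 8, -10.5], -1.84, 0.1],
  [[26.2, 8, -10.5], -1.84, 0.1],
  [[26.2, 8, -10.5], -1.84, 0.1],
  [[26.2, 8, -10.5], -1.84, 0.1],
  [[26.2, 8, -10.5], -1.84, 0.1],
  [[26.2, 8, -10.5], -1.84, 0.1],
  [[26.2, 8, -10.5], -1.84, 0.1],
  [[26.2, 8, -10.5], -1.84, 0.1],
  [[26.2, 8, -10.5], -1.84, 0.1],
  [[26.2, 8, -10.5], -1.84, 0.1],
  [[26.2, 8, -10.5], -1.84, 0.1],
  [[26.2, 8, -10.5], -1.84, 0.1],
  [[26.2, 8, -10.5], -1.84, 0.1],
  [[26.2, 8, -10.5], -1.84, 0.1],
])

```text
time: 25.28
tcp_pos: [663.3, -55.7, 302.5]
eef_rot: [-180.0, -0.0, 162.0]
contact_force: [0.8, -0.4, -0.1]
opening: 13.2
finger_force: 29.7
```

```bash
python3 -c "
from h import *
stemfit('w14',612,-39.3,(-30,-20,-10))"
```

```text
25.28 [663.3 -55.7 302.5] [-1.8000e+02 -2.0000e-02  1.6196e+02] j6 7.5 F [ 0.8 -0.4 -0.1] M [0.03 0.01 0.03] op 13.2 ff 29.7
[323.60667829 163.12158179]
60 554 (array([611.14, -39.45, -18.42]), np.float64(0.845))
80 541 (array([611.14, -39.35, -17.71]), np.float64(0.825))
```

View pics/w14c.png

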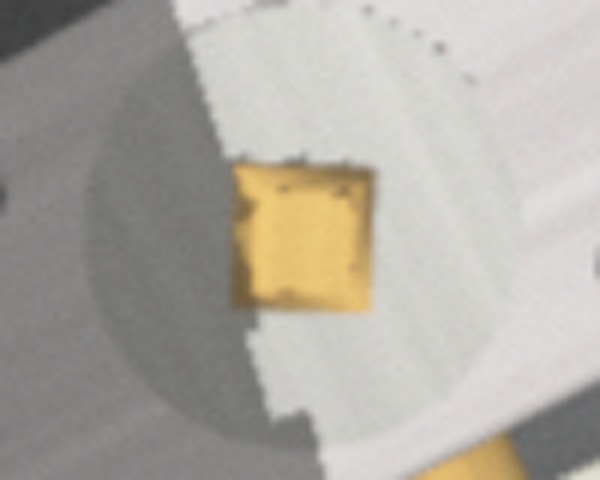

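Stem b is square with the tool (crop centre about (303,237)) at (611.3, -39.4), yaw -18°.

```bash
python3 -c "
from h import *
go(612,-39.7,112,162)"
```

```text
shift cm [ 5.38 -0.06  3.56] turn -0.0 j6 end~ 14.0
```

Emit:
apply_moves([
  [[3, -0.06, 0], 0, 0.1],
  [[5.38, -0.06, 0.5], 0, 0.1],
  [[5.38, -0.06, 2], 0, 0.1],
  [[5.38, -0.06, 3.3], 0, 0.1],
  [[5.38, -0.06, 3.5], 0, 0.1],
  [[5.38, -0.06, 3.5], 0, 0.1],
  [[5.38, -0.06, 3.65], 0, 0.1],
  [[5.38, -0.06, 3.8], 0, 0.1],
  [[5.38, -0.06, 3.95], 0, 0.1],
  [[5.38, -0.06, 4.1], 0, 0.1],
  [[5.38, -0.06, 4.25], 0, 0.1],
  [[5.38, -0.06, 4.4], 0, 0.1],
  [[5.38, -0.06, 4.5], 0, 0.1],
  [[5.38, -0.06, 4.5], 0, 0.1],
])

```text
time: 26.5
tcp_pos: [612.0, -39.6, 257.6]
eef_rot: [180.0, 0.0, 162.1]
contact_force: [0.0, 0.5, -0.6]
opening: 13.3
finger_force: 29.8
```

```bash
python3 -c "
from h import *
show(read_state());go(612,-39.7,91,162)"
```

```text
26.5 [612.  -39.6 257.6] [179.98   0.   162.08] j6 7.9 F [ 0.   0.5 -0.6] M [ 0.12 -0.08 -0.  ] op 13.3 ff 29.8
shift cm [ 0.   -0.01  1.16] turn 0.001 j6 end~ 14.0
```

Emit:
apply_moves([
  [[0, 0, 0.2], 0, 0.1],
  [[0, 0, 0.4], 0, 0.1],
  [[0, 0, 0.6], 0, 0.1],
  [[0, 0, 0.8], 0, 0.1],
  [[0, 0, 0.95], 0, 0.1],
  [[0, 0, 1.05], 0, 0.1],
  [[0, 0, 1.12], 0, 0.1],
  [[0, 0, 1.18], 0, 0.1],
  [[0, 0, 1.25], 0, 0.1],
  [[0, 0, 1.25], 0, 0.1],
])

```text
time: 27.33
tcp_pos: [612.3, -39.5, 246.2]
eef_rot: [179.9, 0.1, 162.1]
contact_force: [1.4, 2.5, 4.0]
opening: 13.3
finger_force: 30.3
```

```bash
python3 -c "
from h import *
show(read_state())"
```

```text
27.33 [612.3 -39.5 246.2] [1.7994e+02 7.0000e-02 1.6209e+02] j6 7.9 F [1.4 2.5 4. ] M [ 0.76 -0.31 -0.04] op 13.3 ff 30.3
```

Emit:
apply_moves([
  [[0, -0.01, -0.05], 0.1, 0.1],
  [[0, -0.02, -0.05], 0.2, 0.1],
  [[0, -0.03, -0.05], 0.3, 0.1],
  [[0.01, -0.04, -0.05], 0.4, 0.1],
  [[0.01, -0.05, -0.05], 0.5, 0.1],
  [[0.02, -0.06, -0.05], 0.6, 0.1],
  [[0.03, -0.07, -0.05], 0.7, 0.1],
  [[0.03, -0.08, -0.05], 0.8, 0.1],
  [[0.04, -0.08, -0.05], 0.9, 0.1],
  [[0.05, -0.08, -0.05], 1.0, 0.1],
  [[0.05, -0.09, -0.05], 1.1, 0.1],
  [[0.06, -0.09, -0.05], 1.2, 0.1],
  [[0.07, -0.09, -0.05], 1.25, 0.1],
  [[0.07, -0.09, -0.05], 1.3, 0.1],
  [[0.07, -0.09, -0.05], 1.35, 0.1],
  [[0.07, -0.09, -0.05], 1.4, 0.1],
  [[0.07, -0.09, -0.05], 1.4, 0.1],
], newtons=36)

```text
time: 28.75
tcp_pos: [610.9, -40.4, 246.2]
eef_rot: [-180.0, 0.1, 81.9]
contact_force: [0.4, 1.9, 3.7]
opening: 13.2
finger_force: 36.1
```

```bash
python3 -c "
from h import *
show(read_state())"
```

```text
28.75 [610.9 -40.4 246.2] [-1.7999e+02  5.0000e-02  8.1900e+01] j6 88.1 F [0.4 1.9 3.7] M [ 0.33 -0.    0.39] op 13.2 ff 36.1
```

The stop is confirmed at 0.39 N m, so all three handles are fitted. I release, rise, and check everything on the way to the nut.

Emit:
apply_moves([
  [[0, 0, 0], -0.06, 0.1],
  [[0, 0, 0], -0.06, 0.45],
  [[0, 0, 0], -0.06, 0.45],
  [[0, 0, 0], -0.06, 0.45],
  [[0, 0, -3], -0.06, 0.45],
  [[0, 0, -7.8], -0.06, 0.45],
  [[0, 0, -7.8], -0.06, 0.45],
  [[0, 0, -7.8], -0.06, 0.45],
])

```text
time: 29.42
tcp_pos: [612.2, -40.9, 328.6]
eef_rot: [179.5, 0.1, 85.2]
contact_force: [-0.4, -0.7, -0.5]
opening: 38.5
finger_force: 0.0
```

Run:
```python
from h import *
st,im=shot("wrist","w15"); show(st)
b=blob(im.max(2)<75,project("wrist",[611,-39.5,71],st)[0])
for z in (44,46,50): print(z,fit(b,HANDLE,611,-39.5,z,st,(80,90,100)))
_,t=shot("top","top2")
print([(round(d["score"],2),[round(v*(640,480)[i%2]) for i,v in enumerate(d["extent"])]) for d in eyes.find_in("handle_a","top")][:6])
go(642.2,-216.5,170,235)
```

```text
29.42 [612.2 -40.9 328.6] [1.7952e+02 9.0000e-02 8.5250e+01] j6 84.7 F [-0.4 -0.7 -0.5] M [ 0.02 -0.04  0.02] op 38.5 ff 0.0
44 (array([611.03, -40.7 ,  88.81]), np.float64(0.913))
46 (array([610.97, -40.38,  88.85]), np.float64(0.9))
50 (array([610.96, -39.47,  89.05]), np.float64(0.874))
[(0.88, [255, 209, 280, 225]), (0.64, [294, 204, 299, 213])]
shift cm [-17.28   4.59  -0.26] turn -2.613 j6 end~ -74.0
```

Emit:
apply_moves([
  [[-17.3, 4.6, 0], -2.6, 0.6],
  [[-17.3, 4.6, 0], -2.6, 0.6],
  [[-17.3, 4.6, 0], -2.6, 0.6],
  [[-17.3, 4.6, 0], -2.6, 0.6],
  [[-17.3, 4.6, 0], -2.6, 0.6],
  [[-17.3, 4.6, 0], -2.6, 0.6],
  [[-17.3, 4.6, 0], -2.6, 0.6],
  [[-17.3, 4.6, 0], -2.6, 0.6],
  [[-17.3, 4.6, 0], -2.6, 0.6],
  [[-17.3, 4.6, 0], -2.6, 0.6],
  [[-17.3, 4.6, 0], -2.6, 0.6],
  [[-17.3, 4.6, 0], -2.6, 0.6],
  [[-17.3, 4.6, 0], -2.6, 0.6],
  [[-17.3, 4.6, 0], -2.6, 0.6],
  [[-17.3, 4.6, 0], -2.6, 0.6],
  [[-17.3, 4.6, 0], -2.6, 0.6],
  [[-17.3, 4.6, 0], -2.6, 0.6],
  [[-17.3, 4.6, 0], -2.6, 0.6],
  [[-17.3, 4.6, 0], -2.6, 0.6],
  [[-17.3, 4.6, 0], -2.6, 0.6],
])

```text
time: 31.23
tcp_pos: [642.1, -216.4, 320.7]
eef_rot: [179.7, -0.1, -131.4]
contact_force: [0.1, 0.0, -0.4]
opening: 51.3
finger_force: 0.0
```

Emit:
apply_moves([
  [[0, 0, 0], 0, 0.6],
  [[0, 0, 0], 0, 0.6],
])

```text
time: 31.4
tcp_pos: [642.3, -216.4, 321.4]
eef_rot: [179.8, -0.1, -131.9]
contact_force: [0.4, 1.3, 0.1]
opening: 51.0
finger_force: 0.0
```

Run:
```python
from h import *
st,im=shot("wrist","w16"); show(st)
h=cv2.cvtColor(np.ascontiguousarray(im),cv2.COLOR_RGB2HSV); uv=project("wrist",[642.2,-216.5,70],st)[0]; print(uv)
for s in(60,80,110):
    b=blob((h[...,1]>s)&(h[...,0]>5)&(h[...,0]<35),uv); print(s,b.sum(),fit(b,NUT,642.2,-216.5,46,st,(-20,0,20)))
p=fit(b,NUT,642.2,-216.5,46,st,(-20,0,20))[0]; c,_=cv2.findContours(render(NUT,*p,46,st),0,1); cv2.drawContours(im,c,-1,(255,0,0),1)
u,v=uv.astype(int); cv2.imwrite("pics/c16.png",cv2.resize(im[v-75:v+75,u-100:u+100],None,fx=4,fy=4)[...,::-1])
```

```text
31.4 [ 642.3 -216.4  321.4] [ 1.798e+02 -8.000e-02 -1.319e+02] j6 -72.4 F [0.4 1.3 0.1] M [0.01 0.02 0.04] op 51.0 ff 0.0
[322.15700932 249.1073397 ]
60 3076 (array([ 637.62, -220.82,   21.88]), np.float64(0.529))
80 2954 (array([ 637.96, -220.58,   20.05]), np.float64(0.53))
110 2663 (array([ 638.4 , -220.65,   21.62]), np.float64(0.53))
```

View pics/c16.png

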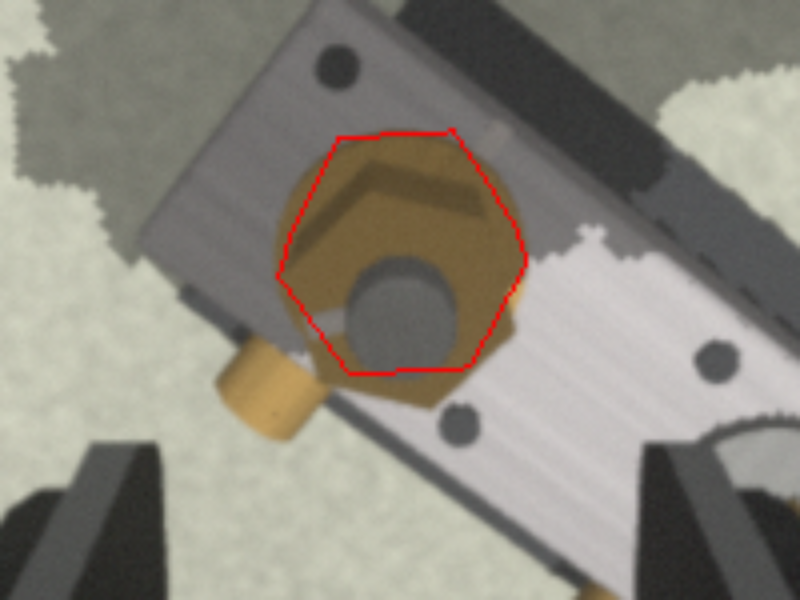

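The crop shows the hex top face with corners near (375,185), (480,213), (515,328), (432,408) and (325,383). The nut's white mark is near (330,320) and the block's near (497,133), which leaves about 145° clockwise. The round boss under the nut is brass too and spoiled the mask, so I fit the corners instead.

Run:
```python
from h import *
from scipy.optimize import least_squares
V=np.array([[375,185],[480,213],[515,328],[432,408],[325,383]])/4+[222,174]
P=onplane("wrist",V,70)[:,:2]
k=np.arange(5)*60
f=lambda p:(p[:2]+19.63*np.c_[np.cos(np.radians(p[2]-k)),np.sin(np.radians(p[2]-k))]-P).ravel()
a0=np.degrees(np.arctan2(*(P[0]-P.mean(0))[::-1]))
r=least_squares(f,[642,-216,a0]); print(r.x,r.fun.round(1))
y=(r.x[2]+30+90)%60  # flat normal angle +90 = tool yaw candidates mod 60
st=read_state()
c=[y+60*i for i in range(-4,5)]; c=min(c,key=lambda a:abs(a-st["eef_rot"][2]-12)); print("yaw",c)
go(*r.x[:2],100,c)
```

```text
[ 642.29578163 -216.4433725  -115.6866346 ] [ 1.1 -0.3 -0.4  1.1 -0.4  0.  -0.5  0.   0.2 -0.8]
yaw -115.68663459992135
shift cm [-0.01 -0.01  6.69] turn -0.283 j6 end~ -83.0
```

Emit:
apply_moves([
  [[0, 0, 2], -0.12, 0.65],
  [[0, 0, 4], -0.24, 0.65],
  [[0, 0, 6.5], -0.283, 0.65],
  [[0, 0, 6.5], -0.283, 0.65],
  [[0, 0, 8], -0.283, 0.65],
  [[0, 0, 9], -0.283, 0.65],
  [[0, 0, 9.9], -0.283, 0.65],
  [[0, 0, 9.9], -0.283, 0.65],
  [[0, 0, 9.9], -0.283, 0.65],
  [[0, 0, 9.9], -0.283, 0.3],
  [[0, 0, 9.9], -0.283, 0.3],
  [[0, 0, 9.9], -0.283, 0.3],
  [[0, 0, 9.9], -0.283, 0.3],
  [[0, 0, 9.9], -0.283, 0.3],
  [[0, 0, 9.9], -0.283, 0.3],
], newtons=60)

```text
time: 32.7
tcp_pos: [642.0, -216.2, 226.5]
eef_rot: [179.9, -0.0, -115.5]
contact_force: [-4.8, 2.0, 5.2]
opening: 32.6
finger_force: 63.4
```

```bash
python3 -c "
from h import *
show(read_state())"
```

```text
32.7 [ 642.  -216.2  226.5] [ 1.7991e+02 -1.0000e-02 -1.1551e+02] j6 -88.8 F [-4.8  2.   5.2] M [ 0.38  1.01 -0.04] op 32.6 ff 63.4
```

Emit:
apply_moves([
  [[0, 0, -0.2], 0.12, 0.3],
  [[0, 0, -0.2], 0.24, 0.3],
  [[0, 0, -0.2], 0.36, 0.3],
  [[0, 0, -0.2], 0.48, 0.3],
  [[0, 0, -0.2], 0.6, 0.3],
  [[0, 0, -0.2], 0.72, 0.3],
  [[0, 0, -0.2], 0.84, 0.3],
  [[0, 0, -0.2], 0.96, 0.3],
  [[0, 0, -0.2], 1.08, 0.3],
  [[0, 0, -0.2], 1.2, 0.3],
  [[0, 0, -0.2], 1.32, 0.3],
  [[0, 0, -0.2], 1.44, 0.3],
  [[0, 0, -0.2], 1.56, 0.3],
  [[0, 0, -0.2], 1.68, 0.3],
  [[0, 0, -0.2], 1.8, 0.3],
  [[0, 0, -0.2], 1.92, 0.3],
  [[0, 0, -0.2], 2.04, 0.3],
  [[0, 0, -0.2], 2.16, 0.3],
  [[0, 0, -0.2], 2.25, 0.3],
  [[0, 0, -0.2], 2.25, 0.3],
])

```text
time: 34.37
tcp_pos: [642.1, -215.3, 226.6]
eef_rot: [-180.0, -0.2, 115.5]
contact_force: [-2.6, 3.9, -0.8]
opening: 32.6
finger_force: 62.8
```

```bash
python3 -c "
from h import *
show(read_state())"
```

```text
34.37 [ 642.1 -215.3  226.6] [-179.97   -0.23  115.54] j6 40.2 F [-2.6  3.9 -0.8] M [ 0.94  0.56 -0.06] op 32.6 ff 62.8
```

Emit:
apply_moves([
  [[0, 0, 0], 0.1, 0.3],
  [[0, 0, 0], 0.2, 0.3],
  [[0, 0, 0], 0.27, 0.3],
  [[0, 0, 0], 0.32, 0.3],
  [[0, 0, 0], 0.32, 0.3],
])

```text
time: 34.78
tcp_pos: [642.4, -215.5, 226.6]
eef_rot: [-179.9, -0.1, 97.6]
contact_force: [-2.7, 3.2, -0.5]
opening: 32.6
finger_force: 64.1
```

```bash
python3 -c "
from h import *
show(read_state())"
```

```text
34.78 [ 642.4 -215.5  226.6] [-1.7991e+02 -1.1000e-01  9.7570e+01] j6 58.2 F [-2.7  3.2 -0.5] M [0.63 0.57 1.1 ] op 32.6 ff 64.1
```

The torque jumped to 1.1 N m after 147° of turning, so the nut is at its stop. I open, rise and check.

Emit:
apply_moves([
  [[0, 0, 0], 0, 0.7],
  [[0, 0, 0], 0, 0.7],
  [[0, 0, 0], 0, 0.7],
  [[0, 0, -2], 0, 0.7],
  [[0, 0, -6], 0, 0.7],
  [[0, 0, -10], 0, 0.7],
  [[-5, 10, -12], 0, 0.7],
  [[-5, 10, -12], 0, 0.7],
  [[-5, 10, -12], 0, 0.7],
  [[-5, 10, -12], 0, 0.7],
  [[-5, 10, -12], 0, 0.7],
])

```text
time: 35.7
tcp_pos: [750.8, -255.4, 343.0]
eef_rot: [180.0, 0.0, 97.2]
contact_force: [-0.1, 0.2, -2.2]
opening: 59.7
finger_force: 0.0
```

Run:
```python
from h import *
st,im=shot("wrist","w17"); show(st)
print(eyes.find_in("handle_a","wrist")[:5])
```

```text
35.7 [ 750.8 -255.4  343. ] [1.7999e+02 3.0000e-02 9.7220e+01] j6 59.2 F [-0.1  0.2 -2.2] M [-0.07  0.07 -0.01] op 59.7 ff 0.0
[]
```

View pics/w17.png

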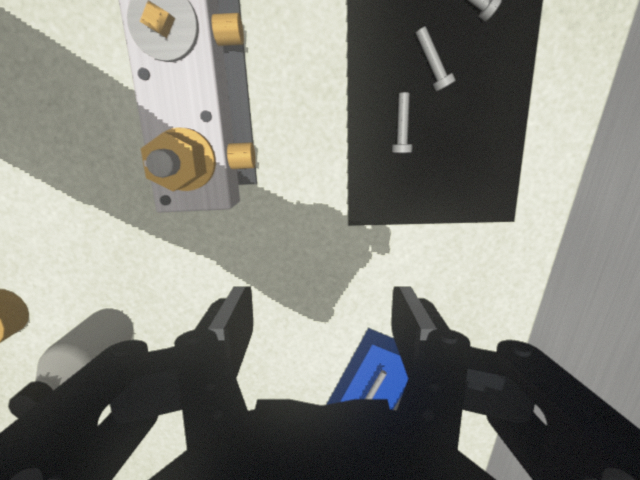

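The wrist view shows the nut at (175,160), with its mark not readable from this side. I use the last picture on the whole manifold from the scene camera.

Run:
```python
from h import *
st,im=shot("scene","s2",(80,140,430,360),2.2)
for q in("handle_a","bushing","oiler","organiser"): print(q,[(round(d["score"],2),[round(v*(640,480)[i%2]) for i,v in enumerate(d["extent"])]) for d in eyes.find_in(q,"scene")][:5])
```

```text
handle_a [(0.92, [369, 230, 400, 257]), (0.76, [284, 261, 319, 292]), (0.75, [328, 245, 360, 273])]
bushing []
oiler []
organiser [(0.82, [439, 157, 545, 239])]
```

View pics/s2.png

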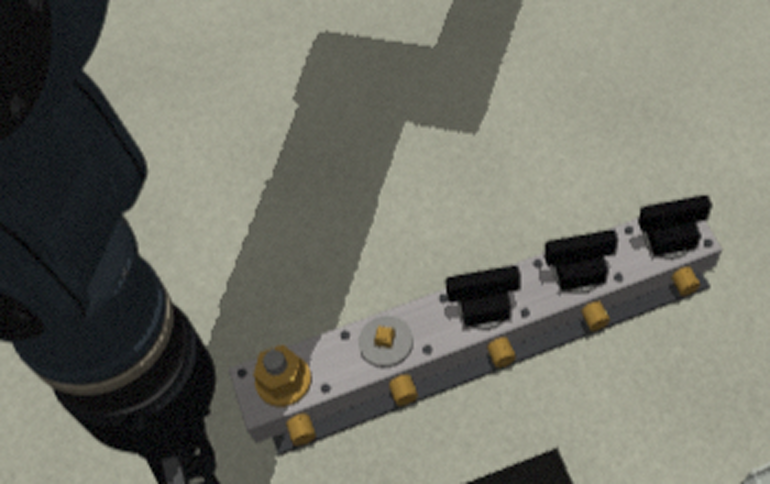

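The scene view shows three handles seated on stems b, c and d, level and alike. The bench in view is free of handles and the nut is in place. I hand the job in.

```bash
python3 -c "
from plant import job
print(job.close_job())"
```

```text
the job is handed in; nothing more can be done
None
```

I fitted all three handles fully home on stems b, c and d and turned each valve to its closed stop, then turned the coupling nut to its stop after about 147°; every stop showed as a clear torque rise, but I could not see the nut's white marks meet in the last pictures.

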